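# Check the soil probes on the bench reader and put them away

## Task

Check the soil probes on the mat (two or three of them): push each one's pin fully home into the reader terminal of its own colour, and once all are in, slide the reader's switch right over to the green dot to take the reading and then right back to the red dot while they are still in. Then pull the probes out and lay each one level in both forks of the cradle of its own colour in the holder, let go, and leave the other things on the desk where they are.

Things in the scene. Friction and masses are not known exactly. Their poses are not given: they have to be found in the camera images.
- probe_red (a point): centre (midway along, half-way up) of the square red handle, 80 x 20 x 20 mm, of the loose red probe (absent in some starts). x runs along the probe towards its pin: bare round steel, 9 mm across, 40 mm long, blunt-pointed, on the handle's +x end. At the start it lies on the mat, this point 12 mm above the desk. Pinch the handle across its 20 mm from above.
- tip_red (a point): the free end of the red probe's pin, 80 mm along the probe's +x from its handle centre; same axes
- lead_red: the red probe as a whole, rigid, about 50 g, balanced some 6 mm from the handle centre towards the pin; its origin is on the handle's underside, 10 mm below point probe_red; same axes
- term_red (a point): red terminal: mouth centre of the opening in the front of a fixed black block 56 mm wide with a red frame round the opening and a red patch on top. x points level into the opening, z up. Opening 11 mm square, 3 mm lead-in bevel, 50 mm deep: fully home the handle's end meets the face, handle centre 40 mm before the mouth. Mouth 67 mm, block top 92 mm above the desk.
- slot_red (a point): red cradle: where the handle's centre rests when the probe lies in it, 36 mm above the desk. x runs along the lying probe, z up. Two upright red forks, 10 mm thick, 30 mm either side of this point along x, each with a notch 28 mm wide open at the top, floor 10 mm below and top 6 mm above this point. The handle between the forks is free for fingers down to 27 mm below.
- probe_yellow (a point): centre (midway along, half-way up) of the square yellow handle, 80 x 20 x 20 mm, of the loose yellow probe (absent in some starts). x runs along the probe towards its pin: bare round steel, 9 mm across, 40 mm long, blunt-pointed, on the handle's +x end. At the start it lies on the mat, this point 12 mm above the desk. Pinch the handle across its 20 mm from above.
- tip_yellow (a point): the free end of the yellow probe's pin, 80 mm along the probe's +x from its handle centre; same axes
- lead_yellow: the yellow probe as a whole, rigid, about 50 g, balanced some 6 mm from the handle centre towards the pin; its origin is on the handle's underside, 10 mm below point probe_yellow; same axes
- term_yellow (a point): yellow terminal: mouth centre of the opening in the front of a fixed black block 56 mm wide with a yellow frame round the opening and a yellow patch on top. x points level into the opening, z up. Opening 11 mm square, 3 mm lead-in bevel, 50 mm deep: fully home the handle's end meets the face, handle centre 40 mm before the mouth. Mouth 67 mm, block top 92 mm above the desk.
- slot_yellow (a point): yellow cradle: where the handle's centre rests when the probe lies in it, 36 mm above the desk. x runs along the lying probe, z up. Two upright yellow forks, 10 mm thick, 30 mm either side of this point along x, each with a notch 28 mm wide open at the top, floor 10 mm below and top 6 mm above this point. The handle between the forks is free for fingers down to 27 mm below.
- probe_blue (a point): centre (midway along, half-way up) of the square blue handle, 80 x 20 x 20 mm, of the loose blue probe (absent in some starts). x runs along the probe towards its pin: bare round steel, 9 mm across, 40 mm long, blunt-pointed, on the handle's +x end. At the start it lies on the mat, this point 12 mm above the desk. Pinch the handle across its 20 mm from above.
- tip_blue (a point): the free end of the blue probe's pin, 80 mm along the probe's +x from its handle centre; same axes
- lead_blue: the blue probe as a whole, rigid, about 50 g, balanced some 6 mm from the handle centre towards the pin; its origin is on the handle's underside, 10 mm below point probe_blue; same axes
- term_blue (a point): blue terminal: mouth centre of the opening in the front of a fixed black block 56 mm wide with a blue frame round the opening and a blue patch on top. x points level into the opening, z up. Opening 11 mm square, 3 mm lead-in bevel, 50 mm deep: fully home the handle's end meets the face, handle centre 40 mm before the mouth. Mouth 67 mm, block top 92 mm above the desk.
- slot_blue (a point): blue cradle: where the handle's centre rests when the probe lies in it, 36 mm above the desk. x runs along the lying probe, z up. Two upright blue forks, 10 mm thick, 30 mm either side of this point along x, each with a notch 28 mm wide open at the top, floor 10 mm below and top 6 mm above this point. The handle between the forks is free for fingers down to 27 mm below.
- reader: the fixed white bench reader, 104 x 190 x 95 mm; origin under its centre, z up, front faces -x. Three terminals side by side in front, 60 mm apart along y, colour order varies; slide switch on the rear housing. A probe let go in a terminal stays in, drooping a little.
- holder: the fixed wooden probe holder, 100 x 182 x 6 mm, origin under its centre, carrying three coloured cradles 60 mm apart along y, colour order varies. A probe may lie in a cradle with its pin either way.
- mat: the fixed black mat, 130 x 185 x 2 mm, on which the probes lie 60 mm apart at the start, in varying colour order; origin under its centre
- switch (a joint): slide switch on top of the reader's rear housing: 0 = off, at the end with the red dot; 0.04 (m) = on, at the end with the green dot. It slides with about 1.5 N of friction and stays where it is left.
- switch_cap (a point): centre of the slide switch's black cap, 24 x 18 x 24 mm (x, y, z), standing on the housing top (96 mm above the desk); this point is about 108 mm above the desk. Moving it along +y switches on, along -y off.
- eraser: bystander: small white eraser in a blue sleeve, 19 x 44 x 12 mm, lying on the desk, to be left alone
- note_pad: bystander: teal note pad, 78 x 77 x 20 mm, to be left alone

How it is judged:
By the outcome, as a careful person would: the job done as asked, in the order asked, and still so for the second after the job is handed in, with the robot touching nothing.
Of lead_red, lead_yellow, lead_blue only 2 to 3 are there at a start; the rules pass over those that are not, and their reading is None.
At some moment in a run one of lead_red, lead_yellow, lead_blue may be knocked a few centimetres aside while the robot is not near it.
Once in a run the grip may slacken for a moment while it holds something.
It also fails if it takes over 210 s, if anything falls off the work surface, if the arm or the gripper's body presses on something with over 40 N, if the wrist force passes 120 N, or if a joint passes its speed limit or range.

## Robot

A 6-joint arm with a two-finger parallel gripper is mounted at the origin on the work surface; the furniture and walls round the work are solid. World frame = base frame: x ahead of the robot, y to its left, z up, the work surface at z = 0. Lengths are in m, angles in degrees, forces in N, time in s.
With the tool pointing down it reaches from about 0.35 to 0.875 m from the base axis. Payload 4.2 kg.
Tool frame: the origin (TCP) lies between the finger pads; the fingertips stand 19 mm ahead of it and the grasp point (between the pads) is the TCP; z points along the fingers, y is the line along which they close (so a half turn about z gives the same grasp; the last joint's range is limited). The gripper opens to 87 mm and grips with 3 to 60 N. Pads are 19 mm wide; open, the fingers measure 117 mm over their backs; the gripper's body (75 mm by 190 mm) begins 51 mm behind the grasp point.
Start: joints at [86.895, 22.042, 0.453, 0, -68.411, -14.817], TCP at [0.192, 0.595, 0.242] pointing down, gripper open.
Joint ranges: [-179.83, 179.83], [-69.29, 118.12], [-61.27, 80.66], [-181.25, 117.63], [-171.15, -9.14], [-177.46, 177.46]. Speed limits (degrees/s): [159.86, 159.86, 180, 180, 180, 180].

## Interface

Orientations are given as a 3x3 rotation matrix whose columns are the frame's x, y, z axes.
In Python, from station import r gives the robot as it stands.
- The arm moves only by the tool drive_tool, never from a script. Its argument "steps" is one flat list of numbers, 7 for each row, row after row: the turn, a rotation vector about the tool's x, y, z in rad, then the shift along the tool's x, y, z in m, then the opening, from 0 (shut) to 1 (fully open). A call has 1 to 10 rows; each row shifts and turns the commanded pose from where the row before left it, along the tool's axes as they then stand; what a row does not reach is not made up. A row lasts 1/12 s, in which the tool goes at most 41.7 mm and 7.16 degrees, less where a joint would pass 70% of its speed; a pose out of reach is approached as far as the arm can. A call is refused whole if a number of a shift passes 0.0417 or a number of a turn 0.125, either way. A call with a gripper value outside its range is refused whole. The fingers move at their own pace and stop on an object; the grip force is fixed at half the most. Time passes only in rows, so rows that do not move let the fingers close. It gives the time, the measured TCP pose, the force, the opening and the grip force at its end, in the units of the state.
- r.sense(): the state, without advancing time (a new reading comes with each control period).
- r.capture(name): name is "scene" or "side" or "wrist"; returns the picture (400x640x3 uint8, blue, green, red); there is no depth.
- r.camera_params(name): a dict with "camera_matrix" (3x3 intrinsics, pixels), "k1" (the pictures are not rectified: a ray, as slopes to the right and down, at radius r is drawn at 1 + k1 r^2 times it, then the intrinsics apply), "extrinsics" (4x4, takes a point from world to camera coordinates). Camera axes: x right, y down, z forward; pixel columns grow to the right and rows downward; lengths in m; the calibration is good to about 2 mm. A picture is of the moment at which its call begins: read the wrist's pose just before it. camera_params takes no time and is no camera call; for the wrist camera it gives the pose at the moment of the call.
- r.finish_job(): hands the job in; it is judged then, once.
The state is a dict: "time_s": time; "joints": joint angles; "joint_velocities": joint speeds; "effort": joint torques, N m; "tcp_pos": TCP position; "ee_rot": TCP orientation; "wrist_force": force on the tool from outside, world axes, zero at the start; "moment": the same for the moment, N m; "gripper_width": opening from 0.0 (shut) to 1.0 (fully open); "gripper_force": force on a finger pad.
Only numpy, scipy, OpenCV 4.12 (cv2) and the standard library are available. Lean on these libraries where they do the work, as an engineer would, in place of code of your own. Each camera call takes 0.05 s, during which the arm holds its last target. There are 200 camera calls.

## Working session

There is one attempt and no reset: what is moved stays moved. The work goes in short steps, Python scripts to look and compute and a tool call to move; the robot and the scene stay as the last step left them, time stands still between calls to the robot, and variables do not carry over. Pictures are saved under pics/ and viewed, at most 14 in all, crops included, and the job is handed in when it is done.

Besides the shell and the picture viewer there is one more tool, called after "Call:" in YAML: its name, and indented under it one key for each argument. drive_tool: Moves the arm, as the interface text tells. Its arguments: {"type":"object","properties":{"steps":{"type":"array"}},"required":["steps"]}

```bash
ls; mkdir -p pics
cat > h.py <<'E'
import numpy as np, cv2
from station import r
def P(n):
    p=r.camera_params(n); return np.array(p["camera_matrix"]),p["k1"],np.array(p["extrinsics"])
def ray(p,uv):
    K,k,E=p; d=np.linalg.inv(K)@[uv[0],uv[1],1]; s=d[:2].copy(); 
    for _ in range(30): s=d[:2]/(1+k*(s@s))
    R=E[:3,:3]; return -R.T@E[:3,3], R.T@np.array([s[0],s[1],1])
def onz(p,uv,z):
    o,d=ray(p,uv); return o+d*(z-o[2])/d[2]
def proj(p,X):
    K,k,E=p; c=E[:3,:3]@np.array(X)+E[:3,3]; s=c[:2]/c[2]; s=s*(1+k*(s@s)); return (K@[s[0],s[1],1])[:2]
E
python3 - <<'E'
from h import *
for n in("scene","side","wrist"):
    p=P(n); cv2.imwrite(f"pics/{n}0.png",r.capture(n)); print(n,p[1],np.round(p[0],1).tolist(),np.round(p[2],3).tolist(), ray(p,(320,200)))
s=r.sense(); print(s["ee_rot"],s["wrist_force"],s["gripper_width"],s["time_s"])
E
```

```text
pics
scene 0.023277561985729923 [[402.6, 0.0, 319.0], [0.0, 402.6, 200.5], [0.0, 0.0, 1.0]] [[0.771, -0.637, -0.009, -0.439], [-0.476, -0.567, -0.672, 0.188], [0.423, 0.523, -0.74, 0.91], [0.0, 0.0, 0.0, 1.0]] (array([ 0.04362141, -0.64811665,  0.79619819]), array([ 0.42510014,  0.52180178, -0.73960802]))
side 0.016364314480564173 [[384.0, 0.0, 318.4], [0.0, 384.0, 193.3], [0.0, 0.0, 1.0]] [[0.896, -0.443, -0.023, -0.48], [-0.218, -0.394, -0.893, 0.139], [0.387, 0.805, -0.45, 0.909], [0.0, 0.0, 0.0, 1.0]] (array([ 0.10902635, -0.89013609,  0.52173923]), array([ 0.38651756,  0.7963326 , -0.46560087]))
wrist -0.0002989972910494007 [[311.1, 0.0, 316.3], [0.0, 311.1, 207.3], [0.0, 0.0, 1.0]] [[-0.309, -0.951, 0.0, 0.625], [-0.911, 0.296, 0.288, -0.035], [-0.274, 0.088, -0.958, 0.39], [0.0, 0.0, 0.0, 1.0]] (array([0.26737036, 0.570158  , 0.38339965]), array([-0.25594851,  0.07024975, -0.96449158]))
[[ 9.51444771e-01 -3.07819262e-01 -3.86837508e-04]
 [-3.07819481e-01 -9.51443447e-01 -1.59168770e-03]
 [ 1.21898121e-04  1.63347906e-03 -9.99998658e-01]] [0.45499367 0.59090118 0.74135129] 1.0000627392301673 0.15
```

View pics/scene0.png

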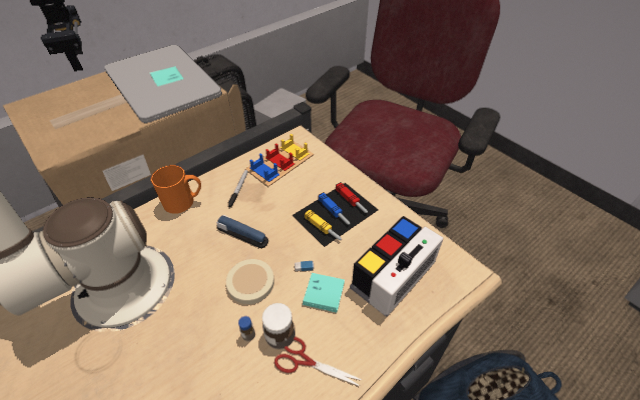

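View pics/side0.png

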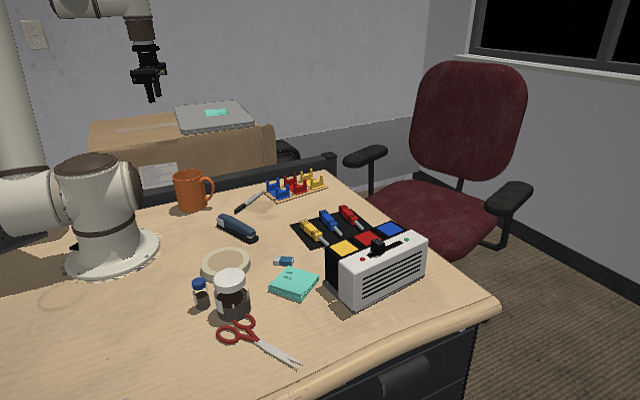

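The scene shows three probes on the mat: yellow ~(322,225), blue ~(333,207) and red ~(352,195). The reader is at ~(400,260), with terminals yellow, red and blue, and the switch cap at ~(405,260). The holder is at ~(280,158), with blue, red and yellow cradles.

```bash
cat >> h.py <<'E'
RNG={'red':[((0,150,60),(6,255,255)),((174,150,60),(180,255,255))],'yellow':[((20,130,80),(35,255,255))],'blue':[((100,150,60),(122,255,255))]}
def blobs(im,c,amin=15):
    h=cv2.cvtColor(im,cv2.COLOR_BGR2HSV); m=sum(cv2.inRange(h,*x) for x in RNG[c])
    cs,_=cv2.findContours(m,cv2.RETR_EXTERNAL,cv2.CHAIN_APPROX_NONE)
    return sorted([c for c in cs if cv2.contourArea(c)>=amin],key=cv2.contourArea,reverse=True)
def cen(c):
    M=cv2.moments(c); return np.array([M['m10'],M['m01']])/M['m00']
E
python3 - <<'E'
from h import *
for n in("scene","side"):
  p=P(n); im=cv2.imread(f"pics/{n}0.png")
  for c in RNG:
    for b in blobs(im,c):
      u=cen(b)
      if u[0]<230 or u[1]<130 or u[1]>290 : continue
      print(n,c,u.round(1),cv2.contourArea(b),*[(z,onz(p,u,z)[:2].round(3).tolist()) for z in (.02,.036,.092)])
p=P("scene");im=cv2.imread("pics/scene0.png")
cv2.imwrite("pics/c.png",cv2.resize(im[130:320,230:450],(792,684),interpolation=2)[:600])
# switch dots green/red and cap rough
for uv in((424,241),(393,275),(405,260)): print(uv,onz(p,uv,.096),onz(p,uv,.12))
E
```

```text
scene red [279.5 158.9] 302.5 (0.02, [0.502, 0.097]) (0.036, [0.493, 0.082]) (0.092, [0.46, 0.028])
scene red [388.7 244.4] 288.5 (0.02, [0.524, -0.314]) (0.036, [0.514, -0.321]) (0.092, [0.479, -0.345])
scene red [346.9 193.5] 225.0 (0.02, [0.559, -0.128]) (0.036, [0.548, -0.139]) (0.092, [0.511, -0.177])
scene yellow [371.  261.6] 325.0 (0.02, [0.458, -0.322]) (0.036, [0.449, -0.329]) (0.092, [0.419, -0.352])
scene yellow [294.3 148.6] 285.0 (0.02, [0.563, 0.106]) (0.036, [0.552, 0.091]) (0.092, [0.514, 0.036])
scene yellow [317.4 220.9] 256.5 (0.02, [0.44, -0.151]) (0.036, [0.432, -0.161]) (0.092, [0.403, -0.197])
scene blue [263.8 169.5] 299.0 (0.02, [0.443, 0.09]) (0.036, [0.435, 0.075]) (0.092, [0.406, 0.021])
scene blue [404.9 228.2] 248.5 (0.02, [0.589, -0.306]) (0.036, [0.578, -0.313]) (0.092, [0.539, -0.337])
scene blue [329.6 204.1] 211.5 (0.02, [0.499, -0.128]) (0.036, [0.49, -0.138]) (0.092, [0.457, -0.176])
side red [295.3 185.3] 205.0 (0.02, [0.502, 0.09]) (0.036, [0.49, 0.059]) (0.092, [0.446, -0.051])
side red [365.9 237.2] 187.0 (0.02, [0.536, -0.252]) (0.036, [0.52
[... 322 characters left out ...]
 (0.092, [0.498, -0.042])
side yellow [311.1 229.6] 198.0 (0.02, [0.437, -0.161]) (0.036, [0.426, -0.184]) (0.092, [0.39, -0.265])
side blue [277.4 190.4] 214.5 (0.02, [0.442, 0.084]) (0.036, [0.432, 0.052]) (0.092, [0.394, -0.056])
side blue [389.4 228.4] 195.0 (0.02, [0.607, -0.247]) (0.036, [0.592, -0.267]) (0.092, [0.536, -0.339])
side blue [327.9 219.2] 145.5 (0.02, [0.496, -0.136]) (0.036, [0.484, -0.16]) (0.092, [0.441, -0.244])
(424, 241) [ 0.54091892 -0.38889381  0.096     ] [ 0.52387354 -0.39777893  0.12      ]
(393, 275) [ 0.42844433 -0.40476416  0.096     ] [ 0.41525414 -0.41310531  0.12      ]
(405, 260) [ 0.47358345 -0.39583281  0.096     ] [ 0.45884607 -0.40448009  0.12      ]
```

View pics/c.png

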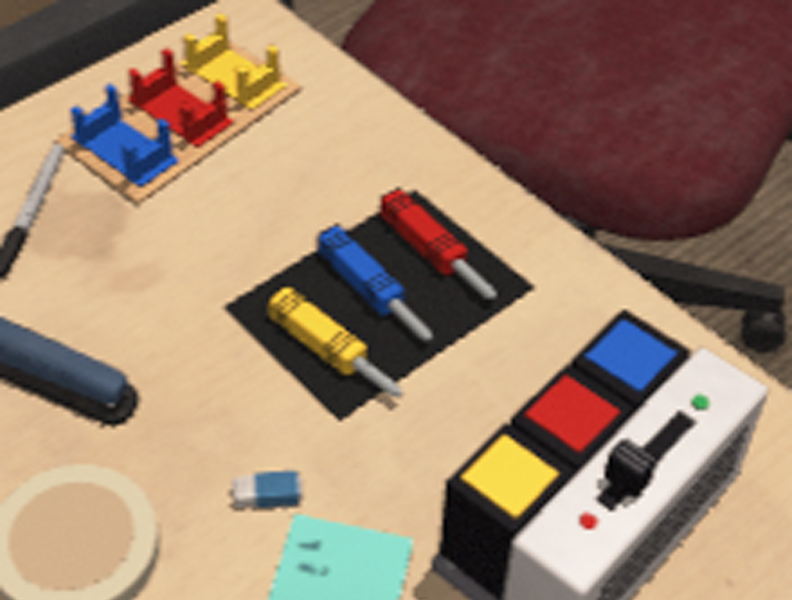

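The crop shows all the probes with pins towards the reader, and the cap near the red dot. I'll turn to the reader's yaw (about -82.9°) and fly to above the mat.

```bash
cat >> h.py <<'E'
def D(t,yaw=None):
    s=r.sense(); R=np.array(s["ee_rot"]); p=np.array(s["tcp_pos"])
    y0=np.degrees(np.arctan2(R[1,0],R[0,0])); yaw=y0 if yaw is None else yaw
    a=np.radians(yaw); Rn=np.array([[np.cos(a),np.sin(a),0],[np.sin(a),-np.cos(a),0],[0,0,-1]])
    print("at",p.round(4),"yaw %.2f"%y0,"tilt",R[:2,2].round(4),"turn_z rad %.4f"%-np.radians(yaw-y0),"shift after turn",(Rn.T@(np.array(t)-p)).round(4),"w",round(s["gripper_width"],3),"t",round(s["time_s"],2))
E
python3 -c "
from h import *
D((.48,-.09,.30),-82.85)"
```

```text
at [0.1922 0.5943 0.2407] yaw -17.93 tilt [-0.0004 -0.0016] turn_z rad 1.1331 shift after turn [ 0.7148 -0.2004 -0.0593] w 1.0 t 0.15
```

Call:
drive_tool:
  steps: [0,0,0.1133,0,0,-0.005,0.5,0,0,0.1133,0,0,-0.005,0.5,0,0,0.1133,0,0,-0.005,0.5,0,0,0.1133,0,0,-0.005,0.5,0,0,0.1133,0,0,-0.005,0.5,0,0,0.1133,0,0,-0.005,0.5,0,0,0.1133,0,0,-0.005,0.5,0,0,0.1133,0,0,-0.005,0.5,0,0,0.1133,0,0,-0.005,0.5,0,0,0.1133,0,0,-0.005,0.5]

```text
time_s: 0.98
tcp_pos: [0.1922, 0.5944, 0.2913]
ee_rot: [[0.119, -0.993, -0.0], [-0.993, -0.119, -0.001], [0.001, 0.0, -1.0]]
wrist_force: [0.2, -0.2, -1.1]
gripper_width: 0.503
gripper_force: 0.0
```

Shift (0.715, -0.20, -0.01) over 20 rows.

Call:
drive_tool:
  steps: [0,0,0,0.0357,-0.01,-0.0005,0.5,0,0,0,0.0357,-0.01,-0.0005,0.5,0,0,0,0.0357,-0.01,-0.0005,0.5,0,0,0,0.0357,-0.01,-0.0005,0.5,0,0,0,0.0357,-0.01,-0.0005,0.5,0,0,0,0.0357,-0.01,-0.0005,0.5,0,0,0,0.0357,-0.01,-0.0005,0.5,0,0,0,0.0357,-0.01,-0.0005,0.5,0,0,0,0.0357,-0.01,-0.0005,0.5,0,0,0,0.0357,-0.01,-0.0005,0.5]

```text
time_s: 1.82
tcp_pos: [0.3361, 0.251, 0.2965]
ee_rot: [[0.125, -0.992, -0.0], [-0.992, -0.125, 0.0], [-0.0, 0.0, -1.0]]
wrist_force: [0.9, 0.7, 0.3]
gripper_width: 0.503
gripper_force: 0.0
```

Call:
drive_tool:
  steps: [0,0,0,0.0357,-0.01,-0.0005,0.5,0,0,0,0.0357,-0.01,-0.0005,0.5,0,0,0,0.0357,-0.01,-0.0005,0.5,0,0,0,0.0357,-0.01,-0.0005,0.5,0,0,0,0.0357,-0.01,-0.0005,0.5,0,0,0,0.0357,-0.01,-0.0005,0.5,0,0,0,0.0357,-0.01,-0.0005,0.5,0,0,0,0.0357,-0.01,-0.0005,0.5,0,0,0,0.0357,-0.01,-0.0005,0.5,0,0,0,0,0,0,0.5]

```text
time_s: 2.65
tcp_pos: [0.4667, -0.0592, 0.3005]
ee_rot: [[0.118, -0.993, -0.001], [-0.993, -0.118, -0.001], [0.001, 0.001, -1.0]]
wrist_force: [0.4, 0.1, 0.3]
gripper_width: 0.501
gripper_force: 0.0
```

Run:
```python
from h import *
D((.48,-.09,.30))
p=P("wrist"); im=r.capture("wrist"); cv2.imwrite("pics/w1.png",im)
for c in RNG:
  for b in blobs(im,c,60):
    u=cen(b); (q,wh,a)=cv2.minAreaRect(b); bx=cv2.boxPoints((q,wh,a))
    w=[onz(p,x,.02)[:2] for x in bx]; e=max([w[1]-w[0],w[2]-w[1]],key=np.linalg.norm); 
    if e[1]>0:e=-e
    print(c,u.round(1),cv2.contourArea(b),"z.02",onz(p,q,.02)[:2].round(4),"len %.3f yaw %.1f"%(np.linalg.norm(e),np.degrees(np.arctan2(e[1],e[0]))),"z.092",onz(p,u,.092)[:2].round(4))
```

```text
at [ 0.4667 -0.0592  0.3005] yaw -83.22 tilt [-0.0009 -0.0014] turn_z rad -0.0000 shift after turn [ 0.0322 -0.0096  0.0005] w 0.501 t 2.65
red [250.2 115.2] 986.5 z.02 [ 0.5611 -0.1257] len 0.078 yaw -94.0 z.092 [ 0.5468 -0.1278]
red [ 25.3 194.3] 983.0 z.02 [0.8699 0.0158] len 0.071 yaw -149.4 z.092 [ 0.8017 -0.0088]
red [284.  265.4] 390.5 z.02 [0.4985 0.0845] len 0.053 yaw -84.6 z.092 [0.4946 0.0473]
red [ 63.9 115.9] 148.5 z.02 [ 0.8025 -0.096 ] len 0.029 yaw -18.5 z.092 [ 0.7471 -0.1034]
red [115.1 188.1] 115.0 z.02 [ 0.7453 -0.0024] len 0.030 yaw -161.0 z.092 [ 0.6974 -0.0286]
red [ 60.4 177.6] 93.5 z.02 [ 0.8199 -0.0103] len 0.041 yaw -169.7 z.092 [ 0.7587 -0.0337]
red [121.6 234.4] 92.0 z.02 [0.7376 0.0619] len 0.035 yaw -151.7 z.092 [0.6935 0.0289]
yellow [466.7 344.2] 1868.5 z.02 [0.1883 0.1921] len 0.224 yaw -173.3 z.092 [0.2376 0.1365]
yellow [342.5 108.9] 995.5 z.02 [ 0.4428 -0.1476] len 0.080 yaw -85.2 z.092 [ 0.4484 -0.1459]
yellow [239.  260.2] 522.0 z.02 [0.5666 0.0908] len 0.053 yaw -86.7 z.092 [0.5508 0.0467]
yellow [231.6 346.4] 493.0 z.02 [0.5556 0.24  ] len 0.124 yaw -173.3 z.092 [0.5549 0.1771]
yellow [219.5 304.8] 128.5 z.02 [0.5924 0.1636] len 0.064 yaw -72.2 z.092 [0.5731 0.1135]
yellow [413.  303.7] 109.5 z.02 [0.2947 0.1258] len 0.074 yaw -82.7 z.092 [0.3232 0.0827]
blue [296.  115.1] 615.0 z.02 [ 0.5016 -0.1334] len 0.059 yaw -94.0 z.092 [ 0.4975 -0.1337]
blue [317.1 269.8] 492.5 z.02 [0.4484 0.0853] len 0.040 yaw -83.9 z.092 [0.4529 0.0485]
```

View pics/w1.png

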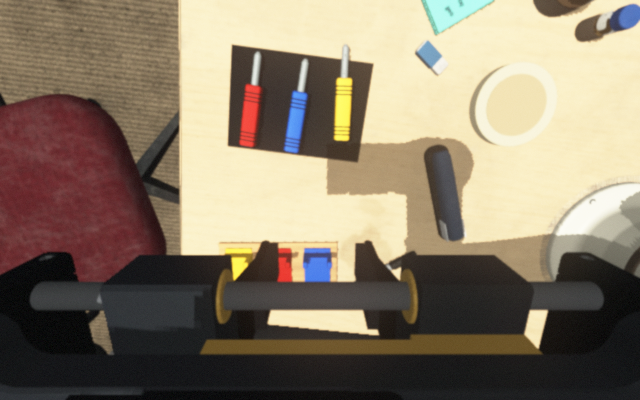

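The wrist view (up = tool +x) shows red (250,115), blue (296,115) and yellow (342,108) with pins up, and the eraser and pad to the right. I'll go over yellow and look from near.

```bash
cat >> h.py <<'E'
def probe(c,z=.02,n="wrist",near=None,save=None):
    "fit handle: hull of colour pixels in the neighbourhood, rectangle on plane z"
    p=P(n); im=r.capture(n)
    if save: cv2.imwrite(save,im)
    g=[]
    for b in blobs(im,c,20):
        w=np.array([onz(p,x[0],z)[:2] for x in b])
        if near is None or np.linalg.norm(w-near,axis=1).max()<.075: g.append(w)
    w=np.vstack(g).astype(np.float32); (q,wh,a)=cv2.minAreaRect((w*1000).astype(np.float32)); bx=cv2.boxPoints((q,wh,a))
    e=max([bx[1]-bx[0],bx[2]-bx[1]],key=np.linalg.norm); e=-e if e[1]>0 else e
    yaw=np.degrees(np.arctan2(e[1],e[0])); q=np.array(q)/1000
    print(c,"centre",q.round(4),"size",np.round(wh,1),"yaw %.2f"%yaw); return q,yaw
E
python3 - <<'E'
from h import *
for c,n in(('red',(.561,-.126)),('blue',(.5,-.13)),('yellow',(.4425,-.148))): q,y=probe(c,near=n)
D((q[0],q[1],.11),y)
E
```

```text
red centre [ 0.5615 -0.1248] size [78.4 23.2] yaw -94.59
blue centre [ 0.5025 -0.124 ] size [75.9 19.5] yaw -93.68
yellow centre [ 0.443  -0.1467] size [22.8 79.1] yaw -84.41
at [ 0.465  -0.0544  0.3008] yaw -82.83 tilt [-0.0007  0.0002] turn_z rad 0.0275 shift after turn [0.0898 0.0308 0.1908] w 0.5 t 2.85
```

Call:
drive_tool:
  steps: [0,0,0.028,0,0,0,0.5,0,0,0,0.015,0.0051,0.0318,0.5,0,0,0,0.015,0.0051,0.0318,0.5,0,0,0,0.015,0.0051,0.0318,0.5,0,0,0,0.015,0.0051,0.0318,0.5,0,0,0,0.015,0.0051,0.0318,0.5,0,0,0,0.015,0.0051,0.0318,0.5,0,0,0,0,0,0,0.5,0,0,0,0,0,0,0.5]

```text
time_s: 3.6
tcp_pos: [0.4428, -0.1465, 0.1095]
ee_rot: [[0.098, -0.995, -0.003], [-0.995, -0.098, -0.0], [0.0, 0.003, -1.0]]
wrist_force: [0.1, 0.6, 1.5]
gripper_width: 0.503
gripper_force: 0.0
```

Run:
```python
from h import *
q,y=probe('yellow',z=.022,near=(.443,-.147),save="pics/w2.png")
D((q[0],q[1],.024),y)
```

```text
yellow centre [ 0.4431 -0.149 ] size [20.4 81.2] yaw -85.10
at [ 0.4445 -0.1463  0.1111] yaw -84.32 tilt [ 0.0011 -0.0005] turn_z rad 0.0136 shift after turn [0.0025 0.0016 0.0871] w 0.499 t 3.65
```

View pics/w2.png

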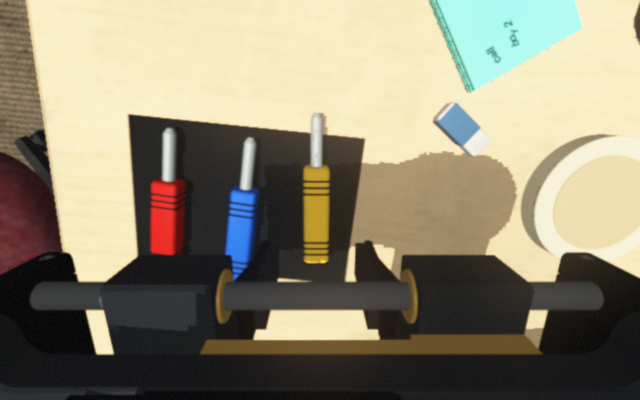

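The wrist image shows yellow (316,215) centred between the fingers. Descending and gripping.

Call:
drive_tool:
  steps: [0,0,0.013,0.002,0.001,0.02,0.5,0,0,0,0,0,0.03,0.5,0,0,0,0,0,0.025,0.5,0,0,0,0,0,0.012,0.5,0,0,0,0,0,0,0,0,0,0,0,0,0,0,0,0,0,0,0,0,0,0,0,0,0,0,0,0,0,0,0,0,0,0,0]

```text
time_s: 4.4
tcp_pos: [0.444, -0.1491, 0.0248]
ee_rot: [[0.085, -0.996, 0.003], [-0.996, -0.085, -0.0], [0.0, -0.003, -1.0]]
wrist_force: [-1.1, 2.3, 6.1]
gripper_width: 0.226
gripper_force: 30.0
```

Call:
drive_tool:
  steps: [0,0,0,0,0,-0.02,0,0,0,0,0,0,-0.035,0,0,0,0,0,0,-0.035,0,0,0,0,0,0,0,0,0,0,0,0,0,0,0]

```text
time_s: 4.82
tcp_pos: [0.4444, -0.1493, 0.116]
ee_rot: [[0.084, -0.996, 0.007], [-0.996, -0.084, 0.0], [0.0, -0.007, -1.0]]
wrist_force: [-0.6, 1.1, -0.7]
gripper_width: 0.226
gripper_force: 30.0
```

Run:
```python
from h import *
# patches in scene & side cams, current
for n in("scene","side"):
  p=P(n); im=r.capture(n)
  for c in RNG:
    for b in blobs(im,c,100):
      w=onz(p,cen(b),.092)
      if w[1]<-.3 and w[0]<.6: print(n,c,w[:2].round(4))
p=P("wrist");im=r.capture("wrist");cv2.imwrite("pics/w3.png",im)
D((.4,-.2,.1),-82.85)
```

```text
scene red [ 0.1708 -0.4085]
scene red [ 0.479 -0.345]
scene yellow [ 0.4194 -0.3524]
scene blue [ 0.5386 -0.3372]
side red [ 0.1732 -0.4659]
side red [ 0.4752 -0.3439]
side yellow [ 0.4173 -0.3539]
side blue [ 0.5361 -0.3388]
at [ 0.4419 -0.1492  0.1126] yaw -85.22 tilt [-0.0017  0.0003] turn_z rad -0.0413 shift after turn [0.0452 0.0479 0.0126] w 0.223 t 4.97
```

View pics/w3.png

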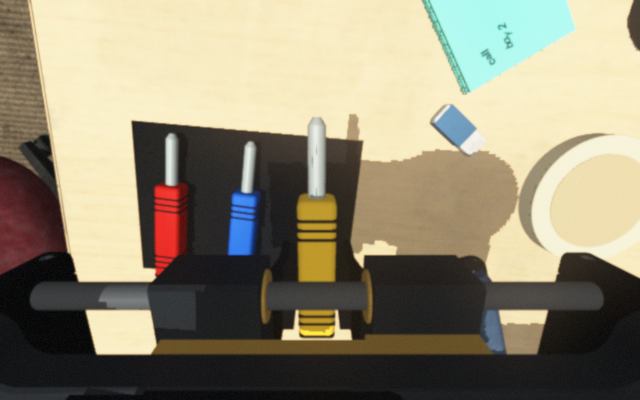

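The yellow probe is held straight, its pin running (317,195) to (316,120). Moving to the pre-insertion pose.

```bash
python3 -c "
from h import *
D((.4014,-.218,.0795),-82.85)"
```

```text
at [ 0.4419 -0.1492  0.1126] yaw -85.22 tilt [-0.0017  0.0003] turn_z rad -0.0413 shift after turn [0.0632 0.0487 0.0331] w 0.223 t 4.97
```

Call:
drive_tool:
  steps: [0,0,-0.041,0,0,0,0,0,0,0,0.021,0.016,0.011,0,0,0,0,0.021,0.016,0.011,0,0,0,0,0.021,0.016,0.011,0,0,0,0,0,0,0,0,0,0,0,0,0,0,0]

```text
time_s: 5.47
tcp_pos: [0.4011, -0.2184, 0.0784]
ee_rot: [[0.122, -0.992, -0.005], [-0.993, -0.122, 0.001], [-0.001, 0.005, -1.0]]
wrist_force: [0.2, 0.3, -0.1]
gripper_width: 0.229
gripper_force: 30.0
```

```bash
cat >> h.py <<'E'
def tool_of(w,pos,R): return R.T@(w-pos)
def ins(c,zpin=.067,save=None):
    ps=[];
    for i in range(4):
        s=r.sense(); ps.append((s["tcp_pos"],s["ee_rot"])); p=P("wrist"); im=r.capture("wrist")
    pos=np.mean([a for a,_ in ps],0); R=np.mean([b for _,b in ps],0)
    print("tcp avg",pos.round(4),"std",np.std([a for a,_ in ps],0).round(4),"yaw %.2f"%np.degrees(np.arctan2(R[1,0],R[0,0])),"pitch",R[2].round(4))
    if save: cv2.imwrite(save,im)
    # work in tool coordinates via the last picture's camera
    pos,R=map(np.array,ps[-1])
    for b in blobs(im,c,150):
        w=np.array([onz(p,x[0],.092) for x in b]); t=(w-pos)@R
        bx=cv2.boxPoints(cv2.minAreaRect((t[:,:2]*1000).astype(np.float32)))
        print(" z.092 blob centre tool",(tool_of(onz(p,cen(b),.092),pos,R)*1000).round(1),"box",bx.round(1).tolist())
    # pin: centre of bright low-saturation run along rows, beyond the handle
    hsv=cv2.cvtColor(im,cv2.COLOR_BGR2HSV)
    for x in (.05,.06,.07,.076):
        X=pos+R@np.array([x,0,(pos[2]-zpin)]); u=proj(p,X); row=im[int(round(u[1])),int(u[0])-25:int(u[0])+26].astype(int)
        print(" x",x,"axis px",u.round(1),"gray",row.sum(1)[::2].tolist())
    return p,pos,R
E
python3 -c "
from h import *
ins('yellow',save='pics/w4.png')"
```

```text
tcp avg [ 0.4025 -0.2179  0.0793] std [0.0009 0.0003 0.0006] yaw -82.88 pitch [-5.0e-04  2.2e-03 -1.0e+00]
 z.092 blob centre tool [-33.8   9.5 -12. ] box [[-38.5, 88.69999694824219], [-38.29999923706055, -84.19999694824219], [-27.299999237060547, -84.19999694824219], [-27.5, 88.69999694824219]]
 z.092 blob centre tool [ 13.5  -0.1 -12. ] box [[3.0, 8.800000190734863], [3.0999999046325684, -9.0], [23.5, -9.0], [23.5, 8.800000190734863]]
 z.092 blob centre tool [106.1   2.2 -12. ] box [[102.80000305175781, 16.399999618530273], [102.80000305175781, -12.199999809265137], [109.30000305175781, -12.199999809265137], [109.19999694824219, 16.399999618530273]]
 z.092 blob centre tool [117.3   2.3 -12. ] box [[115.5, 23.0], [115.5, -18.200000762939453], [118.69999694824219, -18.200000762939453], [118.69999694824219, 23.0]]
 z.092 blob centre tool [ 38.9  -0.1 -12. ] box [[33.599998474121094, 8.600000381469727], [33.599998474121094, -8.699999809265137], [45.5, -8.699999809265137], [45.5, 8.600000381469727]]
 z.092 blob centre tool [100.7   1.8 -12. ] box [[99.0, 19.299999237060547], [99.0, -15.
[... 1261 characters left out ...]
69727], [-12.899999618530273, 8.5]]
 x 0.05 axis px [316.5 173.2] gray [659, 659, 656, 660, 660, 665, 669, 668, 637, 540, 594, 646, 683, 658, 606, 550, 469, 468, 619, 569, 424, 433, 425, 419, 426, 412]
 x 0.06 axis px [316.5 153.3] gray [666, 667, 667, 666, 665, 664, 664, 665, 627, 543, 607, 651, 691, 672, 608, 554, 477, 511, 664, 668, 664, 659, 658, 641, 485, 430]
 x 0.07 axis px [316.5 132.6] gray [669, 668, 671, 669, 671, 668, 669, 663, 577, 545, 558, 633, 696, 674, 612, 560, 487, 478, 650, 663, 664, 661, 665, 658, 497, 440]
 x 0.076 axis px [316.5 119.9] gray [657, 660, 660, 659, 666, 667, 672, 670, 668, 644, 529, 563, 591, 577, 537, 463, 559, 663, 660, 664, 664, 664, 658, 615, 433, 432]
```

View pics/w4.png

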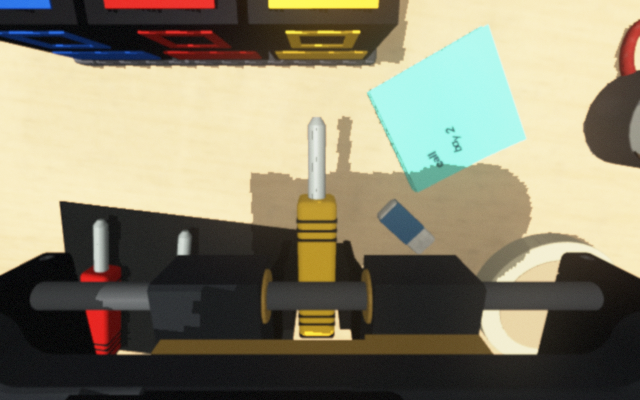

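The front faces are visible, with the yellow frame at about (323,43) and the pin at (316,120–195). Measuring the frame at z=0.067 for offset and distance.

```bash
cat >> h.py <<'E'
def mouth(c,save=None,show=True):
    "tool coords (mm) of terminal frame centre at z .067; frame = colour blobs ahead of x=88mm, below the top patch"
    for _ in range(2):
        s=r.sense(); p=P("wrist"); im=r.capture("wrist")
    if save: cv2.imwrite(save,im)
    pos,R=np.array(s["tcp_pos"]),np.array(s["ee_rot"]); out=[]
    for b in blobs(im,c,25):
        t=tool_of(onz(p,cen(b),.067),pos,R)*1000
        bb=cv2.boundingRect(b)
        if t[0]>80: print(c,"cen px",cen(b).round(1),"bbox",bb,"mid at z.067 tool mm",(tool_of(onz(p,(bb[0]+bb[2]/2-.5,bb[1]+bb[3]/2-.5),.067),pos,R)*1000).round(1))
    return s
E
python3 - <<'E'
from h import *
mouth('yellow'); p=P("wrist"); s=r.sense()
im=cv2.imread("pics/w4.png"); cv2.imwrite("pics/w4c.png",cv2.resize(im[0:80,220:420],(800,320),interpolation=2))
E
```

```text
yellow cen px [323.1  38.1] bbox (285, 29, 77, 20) mid at z.067 tool mm [111.3   3.   13.4]
yellow cen px [323.5   4.2] bbox (268, 0, 113, 11) mid at z.067 tool mm [124.5   3.4  13.4]
yellow cen px [321.3  53.9] bbox (275, 49, 94, 10) mid at z.067 tool mm [105.2   2.3  13.4]
```

View pics/w4c.png

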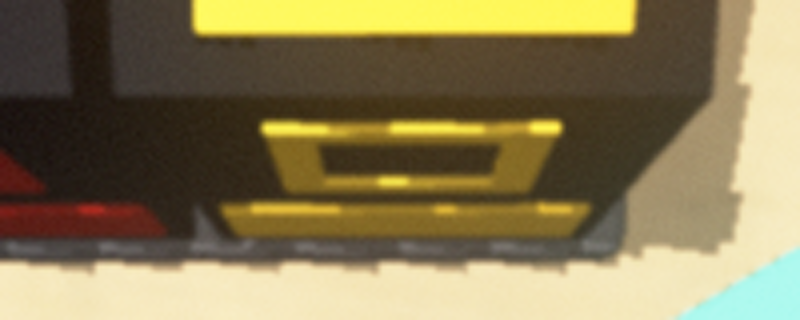

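The mouth is 111 mm ahead and +3 mm in tool y. Correcting and inserting most of the way.

Call:
drive_tool:
  steps: [0,0,0,0.005,0.0027,0,0,0,0,0,0.01,0,0,0,0,0,0,0.008,0,0,0,0,0,0,0.006,0,0,0,0,0,0,0.005,0,0,0,0,0,0,0.005,0,0,0,0,0,0,0.005,0,0,0,0,0,0,0.005,0,0,0]

```text
time_s: 6.43
tcp_pos: [0.4065, -0.2673, 0.0802]
ee_rot: [[0.124, -0.992, -0.0], [-0.992, -0.124, 0.0], [-0.0, 0.0, -1.0]]
wrist_force: [0.4, -0.1, -0.6]
gripper_width: 0.226
gripper_force: 30.0
```

Call:
drive_tool:
  steps: [0,0,0,0.005,0,0,0,0,0,0,0.005,0,0,0]

```text
time_s: 6.6
tcp_pos: [0.4078, -0.2771, 0.0802]
ee_rot: [[0.125, -0.992, -0.0], [-0.992, -0.125, 0.0], [-0.0, 0.0, -1.0]]
wrist_force: [-0.0, 0.4, -0.3]
gripper_width: 0.226
gripper_force: 30.0
```

Call:
drive_tool:
  steps: [0,0,0,0.004,0,0,0,0,0,0,0.004,0,0,0,0,0,0,0.003,0,0,0,0,0,0,0.002,0,0,0,0,0,0,0,0,0,0]

```text
time_s: 7.02
tcp_pos: [0.4094, -0.2899, 0.0802]
ee_rot: [[0.124, -0.992, 0.0], [-0.992, -0.124, -0.0], [0.0, -0.0, -1.0]]
wrist_force: [-0.2, -0.3, -0.8]
gripper_width: 0.228
gripper_force: 30.0
```

```bash
python3 -c "
from h import *
s=r.sense(); print(s['wrist_force'])
cv2.imwrite('pics/w5.png',r.capture('wrist')); print(r.sense()['wrist_force']);D((.41,-.2875,.08))"
```

```text
[-0.23608194 -0.31967201 -0.79093365]
[-0.01882954  0.08579433 -0.54212838]
at [ 0.4093 -0.2896  0.0802] yaw -82.85 tilt [-0.0002  0.0001] turn_z rad -0.0000 shift after turn [-0.002  -0.001   0.0002] w 0.23 t 7.07
```

View pics/w5.png

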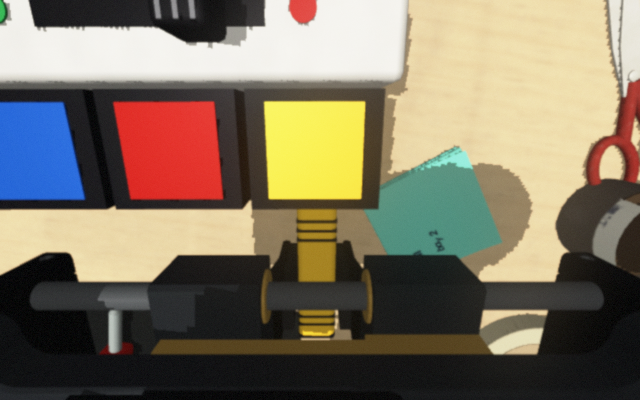

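The pin has entered and the handle end is close to the face, with no contact force yet. Pushing on in small steps.

Call:
drive_tool:
  steps: [0,0,0,0.001,0,0,0,0,0,0,0.001,0,0,0,0,0,0,0.001,0,0,0,0,0,0,0,0,0,0]

```text
time_s: 7.4
tcp_pos: [0.4094, -0.2909, 0.0802]
ee_rot: [[0.124, -0.992, -0.001], [-0.992, -0.124, 0.002], [-0.003, 0.001, -1.0]]
wrist_force: [-0.1, 7.2, 2.7]
gripper_width: 0.224
gripper_force: 30.0
```

Contact at 7 N, so yellow is home. Releasing and rising.

Call:
drive_tool:
  steps: [0,0,0,-0.001,0,0,0.4,0,0,0,0,0,0,0.4,0,0,0,0,0,0,0.4,0,0,0,0,0,0,0.4,0,0,0,0,0,-0.02,0.4,0,0,0,0,0,-0.03,0.4,0,0,0,-0.03,-0.03,-0.03,0.5,0,0,0,-0.03,-0.03,0,0.5]

```text
time_s: 8.07
tcp_pos: [0.4584, -0.2337, 0.1595]
ee_rot: [[0.121, -0.993, 0.009], [-0.993, -0.121, -0.004], [0.005, -0.009, -1.0]]
wrist_force: [2.3, -0.2, -0.6]
gripper_width: 0.464
gripper_force: 0.0
```

Run:
```python
from h import *
cv2.imwrite('pics/s1.png',cv2.resize(r.capture('side')[180:300,280:440],(800,600),interpolation=2))
q,y=probe('red',near=(.561,-.126)); D((q[0],q[1],.11),y)
```

```text
red centre [ 0.5582 -0.1665] size [24.4 10.7] yaw -172.42
at [ 0.4599 -0.2296  0.1562] yaw -82.57 tilt [ 0.0059 -0.0012] turn_z rad 1.5682 shift after turn [-0.1057  0.0496  0.0462] w 0.486 t 8.17
```

View pics/s1.png

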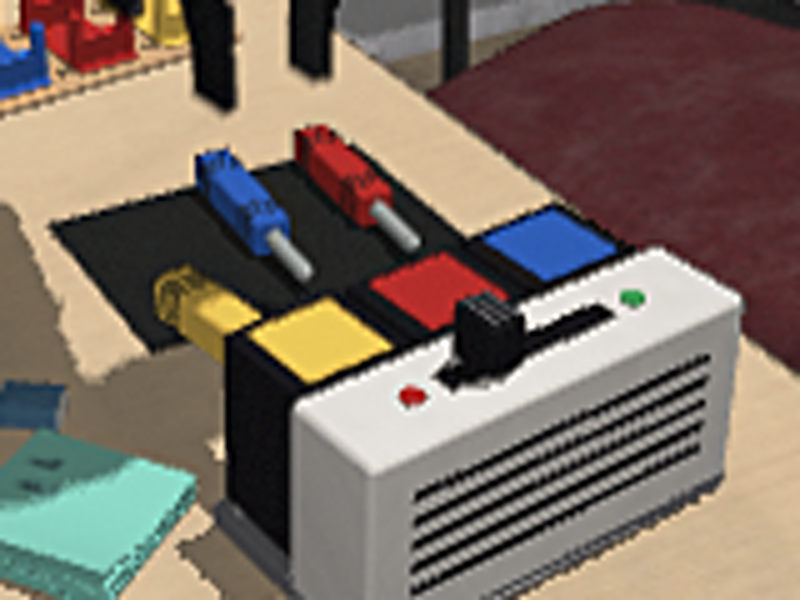

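Yellow sits in its terminal, with red and blue untouched on the mat. Next is red.

Call:
drive_tool:
  steps: [0,0,0.105,0,0,0,0.5,0,0,0.105,0,0,0,0.5,0,0,0,-0.0282,-0.0232,0,0.5,0,0,0,-0.0282,-0.0232,0,0.5,0,0,0,-0.0282,-0.0232,0.02,0.5,0,0,0,-0.0282,-0.0232,0.026,0.5,0,0,0,0,0,0,0.5,0,0,0,0,0,0,0.5]

```text
time_s: 8.83
tcp_pos: [0.5559, -0.1282, 0.1078]
ee_rot: [[-0.083, -0.997, -0.005], [-0.997, 0.083, -0.0], [0.001, 0.005, -1.0]]
wrist_force: [-0.3, -0.2, 0.1]
gripper_width: 0.499
gripper_force: 0.0
```

Run:
```python
from h import *
q,y=probe('red',z=.022,near=(.561,-.126)); D((q[0],q[1],.024),y)
```

```text
red centre [ 0.5624 -0.1272] size [80.6 20.5] yaw -93.50
at [ 0.5559 -0.129   0.1091] yaw -94.82 tilt [-0.0026 -0.0003] turn_z rad -0.0230 shift after turn [-0.0022 -0.0064  0.0851] w 0.501 t 8.88
```

Call:
drive_tool:
  steps: [0,0,-0.022,-0.002,-0.006,0.01,0.5,0,0,0,0,0,0.03,0.5,0,0,0,0,0,0.03,0.5,0,0,0,0,0,0.015,0.5,0,0,0,0,0,0,0.5,0,0,0,0,0,0,0,0,0,0,0,0,0,0,0,0,0,0,0,0,0,0,0,0,0,0,0,0,0,0,0,0,0,0,0]

```text
time_s: 9.72
tcp_pos: [0.5627, -0.1278, 0.0259]
ee_rot: [[-0.063, -0.998, 0.001], [-0.998, 0.063, 0.0], [-0.0, -0.001, -1.0]]
wrist_force: [0.0, -0.1, 2.7]
gripper_width: 0.227
gripper_force: 30.0
```

Call:
drive_tool:
  steps: [0,0,0,0,0,-0.025,0,0,0,0,0,0,-0.035,0,0,0,0,0,0,-0.02,0,0,0,0,0,0,0,0]

```text
time_s: 10.05
tcp_pos: [0.5658, -0.1278, 0.1107]
ee_rot: [[-0.062, -0.998, 0.011], [-0.998, 0.062, -0.001], [0.0, -0.011, -1.0]]
wrist_force: [0.4, -0.3, -0.9]
gripper_width: 0.225
gripper_force: 30.0
```

Run:
```python
from h import *
d=np.array([.1245,-.992]); g=np.array([.4771,-.3445])-.136*d
r.capture("scene");print(g);D((g[0],g[1],.0795),-82.85)
```

```text
[ 0.460168 -0.209588]
at [ 0.5642 -0.1275  0.1082] yaw -93.59 tilt [0.0067 0.0002] turn_z rad -0.1875 shift after turn [0.0685 0.1134 0.0287] w 0.227 t 10.1
```

Call:
drive_tool:
  steps: [0,0,-0.094,0,0,0,0,0,0,-0.094,0,0,0,0,0,0,0,0.017,0.028,0,0,0,0,0,0.017,0.028,0,0,0,0,0,0.017,0.028,0.014,0,0,0,0,0.017,0.029,0.014,0,0,0,0,0,0,0,0,0,0,0,0,0,0,0]

```text
time_s: 10.77
tcp_pos: [0.4559, -0.2098, 0.0756]
ee_rot: [[0.122, -0.993, -0.005], [-0.993, -0.122, 0.001], [-0.001, 0.004, -1.0]]
wrist_force: [0.3, -0.5, -0.3]
gripper_width: 0.227
gripper_force: 30.0
```

Run:
```python
from h import *
mouth('red',save='pics/w6.png'); D((.469,-.2833,.0802),-82.85)
p=P("wrist");s=r.sense();pos,R=np.array(s["tcp_pos"]),np.array(s["ee_rot"]); im=cv2.imread('pics/w6.png')
for x in(.05,.07):
  u=proj(p,pos+R@np.array([x,0,.0135])); print(u, im[int(round(u[1])),int(u[0])-18:int(u[0])+20:2].astype(int).sum(1).tolist())
b=[b for b in blobs(im,'red',100) if 250<cen(b)[0]<380 and cen(b)[1]>180]; print([(cen(x).round(1),cv2.boundingRect(x)) for x in b])
```

```text
red cen px [309.5  33.5] bbox (269, 24, 80, 21) mid at z.067 tool mm [112.2  -3.4   9.4]
red cen px [310.   50.9] bbox (263, 46, 95, 10) mid at z.067 tool mm [105.7  -2.8   9.4]
red cen px [304.8   0.9] bbox (251, 0, 115, 3) mid at z.067 tool mm [124.8  -3.5   9.4]
at [ 0.4591 -0.2092  0.0769] yaw -82.83 tilt [ 0.0001 -0.0002] turn_z rad 0.0003 shift after turn [ 0.0747 -0.0006 -0.0033] w 0.225 t 10.87
[316.47028653 173.04057169] [668, 664, 664, 667, 669, 548, 576, 562, 681, 679, 638, 579, 510, 420, 615, 621, 442, 455, 474]
[316.44046089 132.61447692] [675, 674, 672, 675, 659, 541, 600, 649, 692, 663, 643, 593, 536, 452, 645, 673, 672, 668, 632]
[(array([316.3, 261.3]), (297, 242, 39, 40)), (array([316.4, 209.9]), (298, 196, 38, 26)), (array([316.3, 330.2]), (299, 325, 36, 12)), (array([316.3, 236.2]), (297, 233, 39, 8)), (array([316.1, 227. ]), (297, 224, 39, 8)), (array([316.4, 312.7]), (299, 310, 36, 7)), (array([316.6, 320.4]), (299, 318, 36, 6))]
```

Call:
drive_tool:
  steps: [0,0,0,0,0,-0.0033,0,0,0,0,0,0,0,0,0,0,0,0,0,0,0,0,0,0,0,0,0,0]

```text
time_s: 11.2
tcp_pos: [0.4594, -0.2088, 0.0807]
ee_rot: [[0.125, -0.992, 0.001], [-0.992, -0.125, -0.0], [0.0, -0.001, -1.0]]
wrist_force: [-0.1, 0.3, -0.9]
gripper_width: 0.228
gripper_force: 30.0
```

Run:
```python
from h import *
mouth('red'); D((.469,-.2833,.0802),-82.85)
```

```text
red cen px [313.8  34.5] bbox (276, 25, 76, 21) mid at z.067 tool mm [112.7  -1.3  13.6]
red cen px [313.9  51. ] bbox (268, 47, 93, 9) mid at z.067 tool mm [106.2  -1.1  13.6]
red cen px [313.2   2. ] bbox (258, 0, 112, 6) mid at z.067 tool mm [125.5  -1.2  13.6]
at [ 0.4591 -0.2089  0.0805] yaw -82.81 tilt [0.0002 0.    ] turn_z rad 0.0007 shift after turn [ 0.0751 -0.0006  0.0003] w 0.229 t 11.3
```

Call:
drive_tool:
  steps: [0,0,0,0.006,-0.001,0,0,0,0,0,0.012,0,0,0,0,0,0,0.01,0,0,0,0,0,0,0.006,0,0,0,0,0,0,0.006,0,0,0,0,0,0,0.006,0,0,0,0,0,0,0.006,0,0,0,0,0,0,0.006,0,0,0]

```text
time_s: 11.97
tcp_pos: [0.467, -0.2673, 0.0804]
ee_rot: [[0.124, -0.992, -0.0], [-0.992, -0.124, 0.0], [-0.0, 0.0, -1.0]]
wrist_force: [-0.3, -0.1, 0.1]
gripper_width: 0.226
gripper_force: 30.0
```

Call:
drive_tool:
  steps: [0,0,0,0.005,0,0,0,0,0,0,0.005,0,0,0,0,0,0,0.004,0,0,0,0,0,0,0.001,0,0,0,0,0,0,0.001,0,0,0,0,0,0,0,0,0,0]

```text
time_s: 12.47
tcp_pos: [0.469, -0.2825, 0.0804]
ee_rot: [[0.125, -0.992, -0.0], [-0.992, -0.125, 0.0], [-0.0, 0.0, -1.0]]
wrist_force: [-0.1, 0.4, -0.5]
gripper_width: 0.225
gripper_force: 30.0
```

Call:
drive_tool:
  steps: [0,0,0,0.001,0,0,0,0,0,0,0.001,0,0,0,0,0,0,0.0005,0,0,0,0,0,0,0,0,0,0]

```text
time_s: 12.8
tcp_pos: [0.4692, -0.2841, 0.0804]
ee_rot: [[0.125, -0.992, -0.0], [-0.992, -0.125, 0.001], [-0.001, 0.0, -1.0]]
wrist_force: [-0.4, 4.7, 1.6]
gripper_width: 0.229
gripper_force: 30.0
```

Red is home with contact. Releasing, then going over blue (.5025, -.124, yaw about -93.7).

Call:
drive_tool:
  steps: [0,0,0,-0.0005,0,0,0.4,0,0,0,0,0,0,0.4,0,0,0,0,0,0,0.4,0,0,0,0,0,0,0.4,0,0,0,0,0,-0.02,0.4,0,0,0,0,0,-0.03,0.4,0,0,0.095,0,0,-0.02,0.5,0,0,0.095,0,0,0,0.5,0,0,0,0,0,0,0.5]

```text
time_s: 13.55
tcp_pos: [0.47, -0.2849, 0.152]
ee_rot: [[-0.067, -0.998, 0.003], [-0.998, 0.067, -0.001], [0.001, -0.003, -1.0]]
wrist_force: [0.1, -0.1, 0.2]
gripper_width: 0.487
gripper_force: 0.0
```

Run:
```python
from h import *
im=r.capture("scene");p=P("scene")
for b in blobs(im,'blue',60):
  w=onz(p,cen(b),.02); print(cen(b),w.round(3))
D((.502,-.126,.11),-93.7)
```

```text
[263.79396985 169.5159129 ] [0.443 0.09  0.02 ]
[404.91164659 228.14792503] [ 0.589 -0.305  0.02 ]
[325.0479798  203.26262626] [ 0.492 -0.118  0.02 ]
at [ 0.4692 -0.2845  0.1508] yaw -93.64 tilt [ 0.0008 -0.0001] turn_z rad 0.0011 shift after turn [-0.1603 -0.0225  0.0408] w 0.494 t 13.6
```

Call:
drive_tool:
  steps: [0,0,0,-0.032,-0.004,0,0.5,0,0,0,-0.032,-0.004,0,0.5,0,0,0,-0.032,-0.004,0.01,0.5,0,0,0,-0.032,-0.004,0.01,0.5,0,0,0,-0.032,-0.004,0.01,0.5,0,0,0,0,0,0.01,0.5,0,0,0,0,0,0,0.5,0,0,0,0,0,0,0.5]

```text
time_s: 14.27
tcp_pos: [0.4988, -0.1262, 0.1094]
ee_rot: [[-0.063, -0.998, -0.003], [-0.998, 0.063, -0.0], [0.001, 0.003, -1.0]]
wrist_force: [-0.6, 0.3, -0.4]
gripper_width: 0.502
gripper_force: 0.0
```

Run:
```python
from h import *
q,y=probe('blue',z=.022,near=(.5,-.122),save="pics/w7.png"); D((q[0],q[1],.024),y)
```

```text
blue centre [ 0.5026 -0.1263] size [79.2 20.2] yaw -93.26
at [ 0.4993 -0.1267  0.11  ] yaw -93.69 tilt [-0.0015 -0.0004] turn_z rad -0.0075 shift after turn [-0.0006 -0.0033  0.086 ] w 0.502 t 14.32
```

View pics/w7.png

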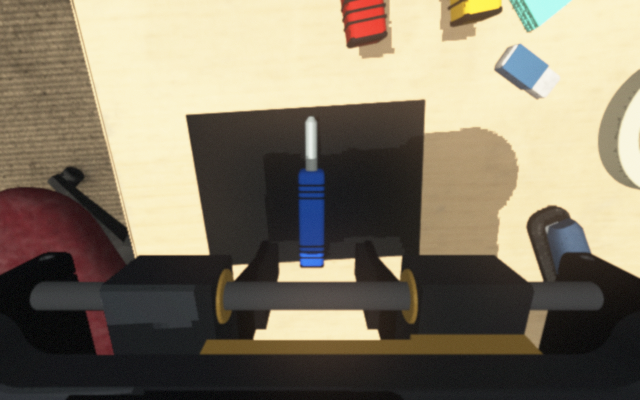

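Blue at (312,218) is undisturbed. Gripping it.

Call:
drive_tool:
  steps: [0,0,-0.007,-0.001,-0.003,0.01,0.5,0,0,0,0,0,0.03,0.5,0,0,0,0,0,0.03,0.5,0,0,0,0,0,0.0155,0.5,0,0,0,0,0,0,0.5,0,0,0,0,0,0,0,0,0,0,0,0,0,0,0,0,0,0,0,0,0,0,0,0,0,0,0,0,0,0,0,0,0,0,0]

```text
time_s: 15.15
tcp_pos: [0.5028, -0.1255, 0.0253]
ee_rot: [[-0.058, -0.998, 0.001], [-0.998, 0.058, 0.0], [-0.0, -0.001, -1.0]]
wrist_force: [0.6, -0.5, 1.1]
gripper_width: 0.223
gripper_force: 30.0
```

Call:
drive_tool:
  steps: [0,0,0,0,0,-0.025,0,0,0,0,0,0,-0.035,0,0,0,0,0,0,-0.02,0,0,0,0,0,0,0,0,0,0,0,0,0,0,0]

```text
time_s: 15.57
tcp_pos: [0.5032, -0.1252, 0.1063]
ee_rot: [[-0.058, -0.998, 0.003], [-0.998, 0.058, 0.001], [-0.001, -0.003, -1.0]]
wrist_force: [-0.2, -0.1, -0.5]
gripper_width: 0.223
gripper_force: 30.0
```

Run:
```python
from h import *
D((.5187,-.2023,.0802),-82.85)
```

```text
at [ 0.5032 -0.1252  0.1063] yaw -93.34 tilt [0.0034 0.0005] turn_z rad -0.1830 shift after turn [ 0.0785 -0.0058  0.0261] w 0.223 t 15.57
```

Call:
drive_tool:
  steps: [0,0,-0.0915,0,0,0,0,0,0,-0.0915,0,0,0,0,0,0,0,0.026,-0.002,0.008,0,0,0,0,0.026,-0.002,0.009,0,0,0,0,0.026,-0.002,0.009,0,0,0,0,0,0,0,0,0,0,0,0,0,0,0,0,0,0,0,0,0,0]

```text
time_s: 16.23
tcp_pos: [0.5173, -0.2017, 0.0777]
ee_rot: [[0.124, -0.992, -0.003], [-0.992, -0.124, 0.001], [-0.001, 0.003, -1.0]]
wrist_force: [-0.5, -0.1, -0.2]
gripper_width: 0.224
gripper_force: 30.0
```

Run:
```python
from h import *
mouth('blue',save='pics/w8.png'); D((.529,-.2766,.0802),-82.85)
im=cv2.imread('pics/w8.png');print([(cen(x).round(1),cv2.boundingRect(x)) for x in blobs(im,'blue',100) if 250<cen(x)[0]<380 and cen(x)[1]>170])
```

```text
blue cen px [315.7  26.7] bbox (273, 24, 77, 9) mid at z.067 tool mm [115.   -2.4  11.2]
blue cen px [316.4   0.9] bbox (255, 0, 112, 3) mid at z.067 tool mm [125.4  -2.5  11.2]
blue cen px [310.4  40.5] bbox (291, 39, 43, 4) mid at z.067 tool mm [110.1  -2.   11.2]
at [ 0.518  -0.2012  0.0787] yaw -82.79 tilt [-0.0007  0.0002] turn_z rad 0.0010 shift after turn [ 0.0762 -0.0015 -0.0015] w 0.225 t 16.33
[(array([316.4, 260.5]), (297, 240, 39, 42)), (array([316.6, 209.6]), (298, 200, 38, 19)), (array([316.2, 328.9]), (299, 324, 36, 11)), (array([316.4, 234.2]), (298, 231, 38, 7)), (array([316.7, 225.2]), (298, 222, 38, 7)), (array([316.1, 319. ]), (299, 316, 35, 7)), (array([316.1, 311.9]), (299, 310, 35, 5))]
```

Correct y by -1.6 mm, raise 1.2 mm, then insert (travel about 76 mm).

Call:
drive_tool:
  steps: [0,0,0,0.006,-0.0016,-0.0012,0,0,0,0,0.012,0,0,0,0,0,0,0.01,0,0,0,0,0,0,0.006,0,0,0,0,0,0,0.006,0,0,0,0,0,0,0.006,0,0,0,0,0,0,0.006,0,0,0,0,0,0,0.006,0,0,0]

```text
time_s: 17.0
tcp_pos: [0.5271, -0.26, 0.0801]
ee_rot: [[0.124, -0.992, -0.0], [-0.992, -0.124, 0.0], [-0.0, 0.0, -1.0]]
wrist_force: [-0.4, -0.7, -1.6]
gripper_width: 0.226
gripper_force: 30.0
```

Call:
drive_tool:
  steps: [0,0,0,0.005,0,0,0,0,0,0,0.005,0,0,0,0,0,0,0.004,0,0,0,0,0,0,0.002,0,0,0,0,0,0,0.001,0,0,0,0,0,0,0,0,0,0]

```text
time_s: 17.5
tcp_pos: [0.5291, -0.2752, 0.08]
ee_rot: [[0.125, -0.992, -0.001], [-0.992, -0.125, 0.001], [-0.002, 0.0, -1.0]]
wrist_force: [-0.0, 4.0, 0.4]
gripper_width: 0.218
gripper_force: 30.0
```

Call:
drive_tool:
  steps: [0,0,0,0.001,0,0,0,0,0,0,0,0,0,0]

```text
time_s: 17.67
tcp_pos: [0.5291, -0.2753, 0.0801]
ee_rot: [[0.125, -0.992, -0.001], [-0.992, -0.125, 0.002], [-0.003, 0.001, -1.0]]
wrist_force: [0.4, 8.0, 2.4]
gripper_width: 0.227
gripper_force: 30.0
```

Run:
```python
from h import *
cv2.imwrite('pics/sw.png',r.capture('scene')); p=P('scene'); im=cv2.imread('pics/sw.png')
cv2.imwrite('pics/swc.png',cv2.resize(im[190:310,320:480],(800,600),interpolation=2))
```

```text
(no output)
```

View pics/swc.png

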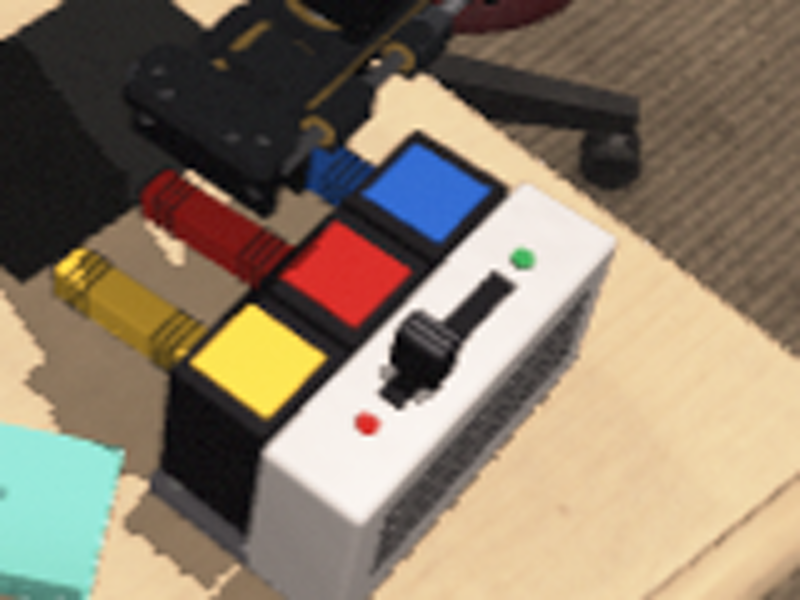

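All three are in and the switch cap is at the red end. Releasing blue, rising, and locating the cap.

Call:
drive_tool:
  steps: [0,0,0,-0.001,0,0,0.4,0,0,0,0,0,0,0.4,0,0,0,0,0,0,0.4,0,0,0,0,0,0,0.4,0,0,0,0,0,-0.02,0.4,0,0,0,0,0,-0.04,0.4,0,0,0,0,0,-0.04,0.5,0,0,0,0,0,0,0.5,0,0,0,0,0,0,0.5]

```text
time_s: 18.47
tcp_pos: [0.5308, -0.2769, 0.1835]
ee_rot: [[0.124, -0.992, 0.007], [-0.992, -0.124, -0.002], [0.003, -0.007, -1.0]]
wrist_force: [-0.2, 0.0, -0.7]
gripper_width: 0.486
gripper_force: 0.0
```

Run:
```python
from h import *
p=P('scene')
pr=lambda u,v,z:print(onz(p,(320+u/5-.4,190+v/5-.4),z).round(4))
pr(366,424,.096);pr(522,259,.096);pr(432,328,.12);pr(395,395,.096);pr(505,282,.096)
D((.465,-.40,.19),-82.85)
p=P("wrist"); im=r.capture("wrist"); 
h=cv2.cvtColor(im,cv2.COLOR_BGR2HSV)
for nm,m in(('g',cv2.inRange(h,(50,100,40),(80,255,255))),('r',sum(cv2.inRange(h,*x) for x in RNG['red']))):
  cs,_=cv2.findContours(m,0,1)
  for c in cs:
    if cv2.contourArea(c)>25: print(nm,cen(c).round(1),cv2.contourArea(c),onz(p,cen(c),.096).round(4))
cv2.imwrite('pics/w9.png',im)
```

```text
[ 0.4292 -0.4035  0.096 ]
[ 0.5401 -0.3896  0.096 ]
[ 0.469 -0.398  0.12 ]
[ 0.4481 -0.4016  0.096 ]
[ 0.5253 -0.3929  0.096 ]
at [ 0.5308 -0.2769  0.1835] yaw -82.85 tilt [ 0.007 -0.002] turn_z rad 0.0000 shift after turn [ 0.114   0.0806 -0.0065] w 0.486 t 18.47
g [325.5  62.2] 116.5 [ 0.5393 -0.3892  0.096 ]
r [ 89.1 273. ] 96.5 [ 0.7128 -0.2063  0.096 ]
r [ 92.3 243.4] 96.5 [ 0.7079 -0.2338  0.096 ]
r [ 66.9 236. ] 270.5 [ 0.7277 -0.2377  0.096 ]
r [388.4 213. ] 1888.5 [ 0.4766 -0.2889  0.096 ]
r [630.6 150.4] 216.0 [ 0.311  -0.3582  0.096 ]
r [401.  138.9] 3082.0 [ 0.4783 -0.3455  0.096 ]
r [490.1  61.6] 125.0 [ 0.4288 -0.4033  0.096 ]
```

Call:
drive_tool:
  steps: [0,0,0,0.0375,0.0265,0,0.5,0,0,0,0.0375,0.0265,0,0.5,0,0,0,0.0375,0.0265,0,0.5,0,0,0,0,0,0.02,0.5,0,0,0,0,0,0.01,0.5,0,0,0,0,0,0,0.5,0,0,0,0,0,0,0.5,0,0,0,0,0,0,0.5]

```text
time_s: 19.18
tcp_pos: [0.4712, -0.3857, 0.1501]
ee_rot: [[0.127, -0.992, -0.0], [-0.992, -0.127, -0.0], [0.0, 0.0, -1.0]]
wrist_force: [-0.6, 0.2, 0.2]
gripper_width: 0.498
gripper_force: 0.0
```

Run:
```python
from h import *
D((.466,-.3985,.1195),-82.85)
p=P("wrist"); im=r.capture("wrist"); s=r.sense(); pos,R=np.array(s["tcp_pos"]),np.array(s["ee_rot"])
print("cap expected px",proj(p,(.466,-.3985,.12)))
cv2.imwrite('pics/w10.png',im)
```

```text
at [ 0.4712 -0.3857  0.1501] yaw -82.73 tilt [-0.0004 -0.0002] turn_z rad 0.0022 shift after turn [0.0121 0.0068 0.0306] w 0.498 t 19.18
cap expected px [327.86064457 231.04423201]
```

View pics/w10.png

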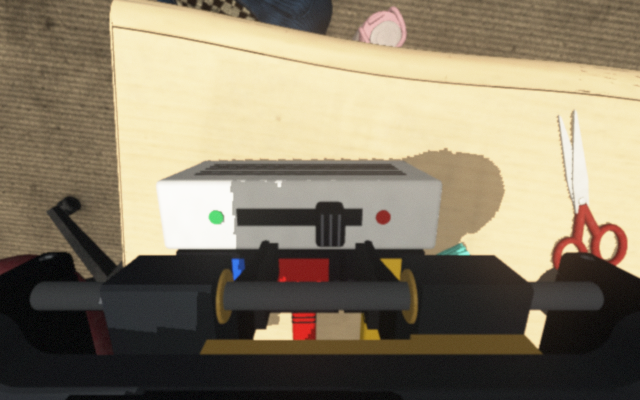

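The cap is at (330,226), as expected. Descending around it and closing.

Call:
drive_tool:
  steps: [0,0,0,0.013,0.0075,0,0.5,0,0,0,0,0,0,0.5,0,0,0,0,0,0.015,0.5,0,0,0,0,0,0.0155,0.5,0,0,0,0,0,0,0.5,0,0,0,0,0,0,0,0,0,0,0,0,0,0,0,0,0,0,0,0,0,0,0,0,0,0,0,0,0,0,0,0,0,0,0]

```text
time_s: 20.07
tcp_pos: [0.465, -0.4004, 0.1205]
ee_rot: [[0.125, -0.992, 0.001], [-0.992, -0.125, -0.001], [0.001, -0.001, -1.0]]
wrist_force: [-2.9, -0.5, 0.5]
gripper_width: 0.207
gripper_force: 0.8
```

Call:
drive_tool:
  steps: [0,0,0,0,-0.007,0,0,0,0,0,0,-0.007,0,0,0,0,0,0,-0.007,0,0,0,0,0,0,-0.007,0,0,0,0,0,0,-0.007,0,0,0,0,0,0,-0.003,0,0,0,0,0,0,0,0,0]

```text
time_s: 20.65
tcp_pos: [0.5042, -0.3954, 0.1204]
ee_rot: [[0.126, -0.992, 0.001], [-0.992, -0.126, -0.001], [0.001, -0.001, -1.0]]
wrist_force: [-0.8, 2.0, 5.0]
gripper_width: 0.206
gripper_force: 30.0
```

Call:
drive_tool:
  steps: [0,0,0,0,-0.002,0,0,0,0,0,0,-0.002,0,0,0,0,0,0,-0.001,0,0,0,0,0,0,0,0,0]

```text
time_s: 20.98
tcp_pos: [0.5045, -0.3953, 0.1204]
ee_rot: [[0.125, -0.992, -0.008], [-0.992, -0.125, 0.001], [-0.002, 0.007, -1.0]]
wrist_force: [-10.1, -1.2, 8.9]
gripper_width: 0.203
gripper_force: 30.0
```

It's against the stop at the green end. Sliding back to red.

Call:
drive_tool:
  steps: [0,0,0,0,0.006,0,0,0,0,0,0,0.007,0,0,0,0,0,0,0.007,0,0,0,0,0,0,0.007,0,0,0,0,0,0,0.007,0,0,0,0,0,0,0.007,0,0,0,0,0,0,0.004,0,0,0,0,0,0,0.002,0,0,0,0,0,0,0,0,0]

```text
time_s: 21.73
tcp_pos: [0.4643, -0.4005, 0.1204]
ee_rot: [[0.125, -0.992, 0.008], [-0.992, -0.125, -0.002], [0.003, -0.008, -1.0]]
wrist_force: [6.5, 3.8, 3.5]
gripper_width: 0.203
gripper_force: 30.0
```

The switch is hard against the red end. Releasing and going back over blue.

Call:
drive_tool:
  steps: [0,0,0,0,-0.001,0,0.45,0,0,0,0,0,0,0.45,0,0,0,0,0,0,0.45,0,0,0,0,0,0,0.45,0,0,0,0,0,-0.02,0.45,0,0,0,0,0,-0.04,0.45,0,0,0,-0.0387,-0.0266,0,0.45,0,0,0,-0.0387,-0.0266,0,0.45,0,0,0,-0.0387,-0.0266,0,0.45,0,0,0,0,0,0,0.45]

```text
time_s: 22.57
tcp_pos: [0.5214, -0.285, 0.1797]
ee_rot: [[0.13, -0.991, 0.001], [-0.991, -0.13, 0.001], [-0.0, -0.001, -1.0]]
wrist_force: [-0.1, -0.9, 0.1]
gripper_width: 0.45
gripper_force: 0.0
```

Call:
drive_tool:
  steps: [0,0,0,0,0,0,0.45,0,0,0,0,0,0,0.45,0,0,0,0,0,0,0.45]

```text
time_s: 22.82
tcp_pos: [0.5184, -0.2903, 0.1793]
ee_rot: [[0.123, -0.992, -0.001], [-0.992, -0.123, 0.0], [-0.0, 0.001, -1.0]]
wrist_force: [-0.2, 0.2, -0.4]
gripper_width: 0.448
gripper_force: 0.0
```

Run:
```python
from h import *
D((.5291,-.2753,.080),-82.85)
# scene check of probes & switch
p=P('wrist'); im=r.capture('wrist'); cv2.imwrite('pics/w11.png',im)
for c in RNG:
  for b in blobs(im,c,100):
    w=onz(p,cen(b),.077)
    if .35<w[0]<.6 and -.35<w[1]<-.2: print(c,cen(b).round(1),cv2.contourArea(b),w.round(4))
h=cv2.cvtColor(im,cv2.COLOR_BGR2HSV)
```

```text
at [ 0.5184 -0.2903  0.1793] yaw -82.91 tilt [-0.0009  0.0001] turn_z rad -0.0010 shift after turn [-0.0136 -0.0125  0.0993] w 0.448 t 22.82
red [381.  154.7] 3007.5 [ 0.474  -0.3442  0.077 ]
red [372.4 218.6] 1399.5 [ 0.4714 -0.2913  0.077 ]
yellow [440.3 220.7] 1744.5 [ 0.415  -0.2963  0.077 ]
blue [299.3 154.7] 2829.5 [ 0.5375 -0.3364  0.077 ]
blue [302.1 239.5] 1012.0 [ 0.5274 -0.2655  0.077 ]
blue [301.5 192.7] 106.0 [ 0.5325 -0.3061  0.077 ]
```

Call:
drive_tool:
  steps: [0,0,0,-0.0136,-0.0125,0,0.45,0,0,0,0,0,0.02,0.45,0,0,0,0,0,0.02,0.45,0,0,0,0,0,0,0.45,0,0,0,0,0,0,0.45,0,0,0,0,0,0,0.45]

```text
time_s: 23.37
tcp_pos: [0.53, -0.2756, 0.1405]
ee_rot: [[0.124, -0.992, 0.001], [-0.992, -0.124, -0.001], [0.001, -0.001, -1.0]]
wrist_force: [-0.2, -0.2, 0.3]
gripper_width: 0.452
gripper_force: 0.0
```

Run:
```python
from h import *
q,y=probe('blue',z=.075,near=(.5291,-.268)); D((.5291,-.2753,.080),-82.85)
```

```text
blue centre [ 0.529  -0.2733] size [18.7 71.9] yaw -82.93
at [ 0.5303 -0.2755  0.1409] yaw -82.88 tilt [ 0.0021 -0.001 ] turn_z rad -0.0005 shift after turn [-0.0004  0.0012  0.0609] w 0.448 t 23.42
```

Call:
drive_tool:
  steps: [0,0,0,0,0.001,0.025,0.45,0,0,0,0,0,0.025,0.45,0,0,0,0,0,0.011,0.45,0,0,0,0,0,0,0,0,0,0,0,0,0,0,0,0,0,0,0,0,0,0,0,0,0,0,0,0,0,0,0,0,0,0,0,0,0,0,0,0,0,0]

```text
time_s: 24.17
tcp_pos: [0.5299, -0.2749, 0.0801]
ee_rot: [[0.125, -0.992, 0.003], [-0.992, -0.125, -0.001], [0.001, -0.003, -1.0]]
wrist_force: [0.7, 0.7, 2.6]
gripper_width: 0.228
gripper_force: 29.8
```

Call:
drive_tool:
  steps: [0,0,0,-0.003,0,0,0,0,0,0,-0.007,0,0,0,0,0,0,-0.009,0,0,0,0,0,0,-0.009,0,0,0,0,0,0,-0.012,0,0,0,0,0,0,-0.015,0,0,0,0,0,0,-0.02,0,0,0,0,0,0,0,0,-0.02,0,0,0,0,0,0,-0.04,0,0,0,0,0,0,-0.04,0]

```text
time_s: 25.0
tcp_pos: [0.5173, -0.1983, 0.1778]
ee_rot: [[0.126, -0.992, -0.007], [-0.992, -0.126, 0.001], [-0.002, 0.006, -1.0]]
wrist_force: [1.4, -0.7, -0.9]
gripper_width: 0.226
gripper_force: 29.8
```

Run:
```python
from h import *
D((.40,.18,.2),-84)
```

```text
at [ 0.5173 -0.1983  0.1778] yaw -82.76 tilt [-0.0067  0.0012] turn_z rad 0.0216 shift after turn [-0.3885  0.0772 -0.0222] w 0.226 t 25.0
```

Call:
drive_tool:
  steps: [0,0,0,-0.038,0.0077,-0.002,0,0,0,0,-0.038,0.0077,-0.002,0,0,0,0,-0.038,0.0077,-0.002,0,0,0,0,-0.038,0.0077,-0.002,0,0,0,0,-0.038,0.0077,-0.002,0,0,0,0,-0.038,0.0077,-0.002,0,0,0,0,-0.038,0.0077,-0.002,0,0,0,0,-0.038,0.0077,-0.002,0,0,0,0,-0.038,0.0077,-0.002,0,0,0,0,-0.038,0.0077,-0.002,0]

```text
time_s: 25.83
tcp_pos: [0.3931, 0.1687, 0.1983]
ee_rot: [[0.125, -0.992, -0.001], [-0.992, -0.125, -0.0], [0.0, 0.001, -1.0]]
wrist_force: [0.2, 0.1, 0.4]
gripper_width: 0.229
gripper_force: 29.8
```

Call:
drive_tool:
  steps: [0,0,0,0,0,0,0,0,0,0,0,0,0,0,0,0,0,0,0,0,0]

```text
time_s: 26.08
tcp_pos: [0.3944, 0.1672, 0.1981]
ee_rot: [[0.126, -0.992, -0.002], [-0.992, -0.126, -0.001], [0.001, 0.002, -1.0]]
wrist_force: [0.1, -0.4, -0.5]
gripper_width: 0.229
gripper_force: 29.8
```

Run:
```python
from h import *
D((.40,.18,.2),-84)
p=P('wrist'); im=r.capture('wrist'); cv2.imwrite('pics/w12.png',im)
for c in RNG:
  for b in blobs(im,c,40):
    w=onz(p,cen(b),.02)
    if .35<w[0]<.65 and -.02<w[1]<.2:
      ww=np.array([onz(p,x[0],.006)[:2]*1000 for x in b],np.float32); q,wh,a=cv2.minAreaRect(ww)
      print(c,cen(b).round(1),cv2.boundingRect(b),cv2.contourArea(b),w[:2].round(4),"rect z.006",np.round(q,1),np.round(wh,1),round(a,1))
```

```text
at [0.3944 0.1672 0.1981] yaw -82.76 tilt [-0.0016 -0.0009] turn_z rad 0.0217 shift after turn [-0.0122 -0.0069 -0.0019] w 0.229 t 26.08
red [213.6 113.9] (179, 73, 59, 84) 3349.0 [0.5048 0.1018] rect z.006 [514. 105.] [54.6 82.4] 6.8
yellow [153.8 113.7] (112, 72, 70, 86) 3709.5 [0.5632 0.109 ] rect z.006 [576.6 113. ] [62.1 84.3] 6.9
blue [274.4 115.5] (254, 75, 39, 81) 2530.5 [0.445  0.0957] rect z.006 [447.1  97. ] [37.4 79.4] 7.0
blue [319.3 212.2] (300, 204, 35, 17) 417.5 [0.3881 0.1898] rect z.006 [389.9 194.3] [38.6 19. ] 7.2
```

View pics/w12.png

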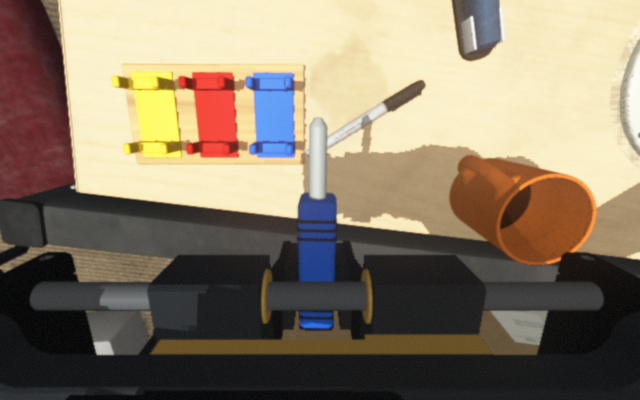

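The wrist view shows the cradle bases blue ~(275,115), red ~(214,115) and yellow ~(157,115), with blue held straight. Computing slot positions from the base strips, whose top is at z = 0.009.

Run:
```python
from h import *
p=P('wrist'); im=cv2.imread('pics/w12.png'); h=cv2.cvtColor(im,cv2.COLOR_BGR2HSV)
d=np.array([.1245,-.992]); e=np.array([.992,.1245]); C=[]
for c,x0,x1 in(('yellow',105,182),('red',179,240),('blue',245,297)):
  m=sum(cv2.inRange(h,*x) for x in RNG[c]); m[:,:x0]=0; m[:,x1:]=0
  L=[]
  for row in range(100,134):
    xs=np.where(m[row]>0)[0]; L.append(onz(p,((xs.min()+xs.max())/2,row),.009)[:2])
    if row in(100,133): print(c,row,xs.min(),xs.max(),np.linalg.norm(onz(p,(xs.max(),row),.009)-onz(p,(xs.min(),row),.009)).round(4))
  L=np.array(L); lat=(L@e).mean(); k=np.where(m.sum(1)>255*12)[0]; k=k[k<170]
  xm=(x0+x1)/2; a=[onz(p,(xm,v),.009)[:2]@d for v in(k.min()-.5,k.max()+.5)]
  q=np.mean(a)*d+lat*e; C.append(q); print(c,"slot",q.round(4),"len",abs(a[0]-a[1]).round(4))
print(np.diff(C,axis=0),np.degrees(np.arctan2(*(C[0]-C[2])[::-1])))
D((*C[2],.048),-82.9)
# held probe pitch: pin/handle z? bands
```

```text
yellow 100 135 175 0.0403
yellow 133 140 179 0.0405
yellow slot [0.5654 0.1107] len 0.0843
red 100 195 233 0.0383
red 133 199 235 0.0374
red slot [0.5062 0.1033] len 0.0824
blue 100 256 291 0.0353
blue 133 257 291 0.0353
blue slot [0.4467 0.0972] len 0.0777
[[-0.05921263 -0.00743739]
 [-0.05949765 -0.00609607]] 6.503876889393658
at [0.3948 0.1665 0.1981] yaw -82.85 tilt [-0.0015 -0.0009] turn_z rad 0.0008 shift after turn [ 0.0753 -0.0429  0.1501] w 0.226 t 26.13
```

Call:
drive_tool:
  steps: [0,0,0,0.025,-0.0143,0,0,0,0,0,0.025,-0.0143,0,0,0,0,0,0.025,-0.0143,0,0,0,0,0,0,0,0.03,0,0,0,0,0,0,0.03,0,0,0,0,0,0,0.02,0,0,0,0,0,0,0,0,0,0,0,0,0,0,0,0,0,0,0,0,0,0]

```text
time_s: 26.88
tcp_pos: [0.4485, 0.0978, 0.1197]
ee_rot: [[0.124, -0.992, 0.002], [-0.992, -0.124, 0.001], [-0.0, -0.002, -1.0]]
wrist_force: [0.5, 0.2, -0.1]
gripper_width: 0.224
gripper_force: 29.8
```

Run:
```python
from h import *
D((.4467,.0972,.05),-83)
for n in('wrist','side'): 
  im=r.capture(n)
  print(n,[(cen(x).round(1),cv2.boundingRect(x)) for x in blobs(im,'blue',40)])
```

```text
at [0.4485 0.0978 0.1197] yaw -82.89 tilt [0.0018 0.0005] turn_z rad 0.0020 shift after turn [0.0004 0.0019 0.0697] w 0.224 t 26.88
wrist [(array([318.7, 236.5]), (296, 177, 50, 105)), (array([315.7, 323.3]), (299, 318, 35, 11)), (array([315.9, 314.2]), (299, 311, 33, 7)), (array([334.4, 163.3]), (327, 161, 15, 6)), (array([302., 164.]), (296, 161, 12, 8))]
side [(array([277.6, 190.6]), (266, 178, 24, 22)), (array([389.4, 228.3]), (376, 221, 27, 15)), (array([277.7, 163.7]), (274, 158, 11, 12))]
```

The fork prongs confirm the +1.8 mm correction. Lowering.

Call:
drive_tool:
  steps: [0,0,0,0,0.0018,0,0,0,0,0,0,0,0.025,0,0,0,0,0,0,0.02,0,0,0,0,0,0,0.012,0,0,0,0,0,0,0.006,0,0,0,0,0,0,0.004,0,0,0,0,0,0,0.002,0,0,0,0,0,0,0,0,0,0,0,0,0,0,0]

```text
time_s: 27.73
tcp_pos: [0.4455, 0.0975, 0.0525]
ee_rot: [[0.126, -0.992, -0.0], [-0.992, -0.126, -0.001], [0.001, 0.0, -1.0]]
wrist_force: [-7.3, -3.5, 19.0]
gripper_width: 0.228
gripper_force: 30.0
```

Run:
```python
from h import *
D((.4467,.0972,.05),-83); print(r.sense()['moment'])
p=P('wrist'); im=r.capture('wrist'); cv2.imwrite('pics/w13.png',im)
h=cv2.cvtColor(im,cv2.COLOR_BGR2HSV); m=sum(cv2.inRange(h,*x) for x in RNG['blue'])
for row in range(140,250,3):
  xs=np.where(m[row,250:380]>0)[0]+250
  if len(xs): 
    br=np.split(xs,np.where(np.diff(xs)>1)[0]+1); print(row,[(int(b[0]),int(b[-1])) for b in br if len(b)>2])
s=r.sense();pos,R=np.array(s["tcp_pos"]),np.array(s["ee_rot"])
for x in(.025,.035,.08):print(x,proj(p,pos+R@np.array([x,0,.006])),proj(p,pos+R@np.array([x,0,.016])))
```

```text
at [0.4455 0.0975 0.0525] yaw -82.75 tilt [-0.0001 -0.0011] turn_z rad 0.0043 shift after turn [ 0.0004 -0.0012  0.0025] w 0.228 t 27.73
[-0.6459089   2.11070409  0.03218374]
176 []
179 [(283, 306), (336, 345)]
182 [(284, 306), (337, 345)]
185 [(284, 295), (297, 305), (332, 334)]
194 [(293, 296), (334, 337)]
197 [(290, 298), (335, 339)]
200 [(290, 297), (307, 309), (316, 320), (324, 326), (328, 330), (335, 338)]
203 [(276, 285), (290, 338), (342, 351)]
206 [(276, 286), (290, 338), (341, 352)]
209 [(276, 286), (289, 339), (341, 352)]
212 [(276, 352)]
215 [(276, 352)]
218 [(284, 296), (302, 317), (337, 345)]
221 [(284, 296), (336, 344)]
224 [(285, 344)]
227 [(285, 296), (301, 332), (337, 344)]
230 [(285, 296), (336, 343)]
233 [(285, 344)]
236 [(285, 296), (300, 333), (336, 343)]
239 [(285, 297), (303, 305), (307, 314), (316, 318), (325, 327), (336, 343)]
242 [(290, 342)]
245 [(298, 335)]
248 [(298, 334)]
0.025 [316.5110368  224.40853652] [316.49829623 218.07413595]
0.035 [316.49789965 205.53093231] [316.48569926 200.18267692]
0.08 [316.43217817 111.1006542 ] [316.42308022 111.25259536]
```

The droop explains the early contact: the handle sits about 3 mm lower in the grip. I'll ease up, correct -1.3 mm in tool y and check the force.

Call:
drive_tool:
  steps: [0,0,0,0,0,-0.003,0,0,0,0,0,-0.0013,0,0,0,0,0,0,0,0,0,0,0,0,0,0,0,0]

```text
time_s: 28.12
tcp_pos: [0.4474, 0.0984, 0.0529]
ee_rot: [[0.125, -0.992, 0.001], [-0.992, -0.125, 0.001], [-0.0, -0.001, -1.0]]
wrist_force: [-0.4, 0.2, -0.6]
gripper_width: 0.226
gripper_force: 30.0
```

Run:
```python
from h import *
s=r.sense();print(s['tcp_pos'],s['moment'],s['wrist_force'])
p=P('wrist'); im=r.capture('wrist')
h=cv2.cvtColor(im,cv2.COLOR_BGR2HSV); m=sum(cv2.inRange(h,*x) for x in RNG['blue'])
for row in range(188,222,3):
  xs=np.where(m[row,250:380]>0)[0]+250
  if len(xs): 
    br=np.split(xs,np.where(np.diff(xs)>1)[0]+1); print(row,[(int(b[0]),int(b[-1])) for b in br if len(b)>2])
```

```text
[0.44744665 0.09835452 0.05290571] [ 0.10761385 -0.0523563  -0.04444599] [-0.41044288  0.1933442  -0.57060143]
194 [(293, 299), (334, 342)]
197 [(293, 298), (334, 342)]
200 [(281, 288), (293, 298), (302, 317), (319, 326), (328, 330), (335, 342)]
203 [(280, 290), (294, 342), (346, 356)]
206 [(279, 290), (293, 342), (345, 356)]
209 [(280, 290), (292, 343), (345, 356)]
212 [(280, 356)]
215 [(281, 355)]
218 [(288, 296), (302, 331), (337, 347)]
221 [(288, 297), (337, 347)]
```

Call:
drive_tool:
  steps: [0,0,0,0,0,0.001,0,0,0,0,0,0,0,0,0,0,0,0,0,0,0.4,0,0,0,0,0,0,0.4,0,0,0,0,0,0,0.4,0,0,0,0,0,0,0.4]

```text
time_s: 28.67
tcp_pos: [0.447, 0.098, 0.0513]
ee_rot: [[0.125, -0.992, -0.0], [-0.992, -0.125, -0.0], [0.0, 0.001, -1.0]]
wrist_force: [-0.4, -0.3, -0.6]
gripper_width: 0.377
gripper_force: 0.0
```

Run:
```python
from h import *
s=r.sense();print(s['tcp_pos'],s['moment'],s['wrist_force'])
for c in('blue',):
  for n in('wrist','side','scene'):
    im=r.capture(n); print(n,[(cen(x).round(1),cv2.boundingRect(x),cv2.contourArea(x)) for x in blobs(im,c,40)])
```

```text
[0.44696763 0.09799744 0.05133173] [ 0.12204608  0.00457661 -0.00759817] [-0.35108974 -0.31654448 -0.57224118]
wrist [(array([316.5, 238.9]), (278, 194, 78, 88), 4881.0), (array([315.5, 328.4]), (300, 324, 32, 10), 272.5), (array([296.3, 180.3]), (286, 176, 21, 10), 139.0), (array([315.5, 318. ]), (300, 316, 32, 5), 120.5), (array([342.1, 179.9]), (336, 176, 13, 9), 76.0), (array([315.6, 311.9]), (300, 310, 33, 4), 60.5)]
side [(array([277.8, 189.3]), (266, 176, 24, 24), 227.5), (array([389.4, 228.4]), (376, 222, 27, 14), 196.0), (array([198.2, 283.3]), (192, 278, 13, 12), 110.0)]
scene [(array([264.9, 169. ]), (250, 155, 28, 26), 268.0), (array([405. , 228.1]), (392, 219, 26, 20), 247.5)]
```

Blue is laid down. Rising and going to red.

Call:
drive_tool:
  steps: [0,0,0,0,0,-0.02,0.4,0,0,0,0,0,-0.035,0.4,0,0,0,0,0,-0.035,0.4,0,0,0,0,0,-0.01,0.45,0,0,0,0,0,0,0.45]

```text
time_s: 29.23
tcp_pos: [0.449, 0.0991, 0.1549]
ee_rot: [[0.125, -0.992, 0.007], [-0.992, -0.125, 0.004], [-0.003, -0.007, -1.0]]
wrist_force: [-0.2, -0.6, -0.5]
gripper_width: 0.435
gripper_force: 0.0
```

Call:
drive_tool:
  steps: [0,0,0,0.0382,0.0026,0,0.45,0,0,0,0.0382,0.0026,0,0.45,0,0,0,0.0382,0.0026,0,0.45,0,0,0,0.0382,0.0026,0,0.45,0,0,0,0.0382,0.0026,0,0.45,0,0,0,0.0382,0.0026,0,0.45,0,0,0,0.0382,0.0026,0,0.45,0,0,0,0.0382,0.0026,0,0.45,0,0,0,0.0382,0.0026,0,0.45,0,0,0,0.0382,0.0026,0,0.45]

```text
time_s: 30.07
tcp_pos: [0.4678, -0.2859, 0.15]
ee_rot: [[0.124, -0.992, -0.003], [-0.992, -0.124, 0.001], [-0.001, 0.002, -1.0]]
wrist_force: [1.5, 1.0, 0.6]
gripper_width: 0.454
gripper_force: 0.0
```

Call:
drive_tool:
  steps: [0,0,0,0,0,0,0.45,0,0,0,0,0,0,0.45,0,0,0,0,0,0,0.45,0,0,0,0,0,0,0.45]

```text
time_s: 30.4
tcp_pos: [0.4684, -0.2832, 0.1509]
ee_rot: [[0.126, -0.992, -0.002], [-0.992, -0.126, 0.001], [-0.001, 0.002, -1.0]]
wrist_force: [-0.3, 0.3, 0.0]
gripper_width: 0.448
gripper_force: 0.0
```

Run:
```python
from h import *
q,y=probe('red',z=.075,near=(.469,-.278)); D((.4692,-.2841,.080),-82.85)
for n in('side','scene'):
    im=r.capture(n); print(n,[(cen(x).round(1),cv2.boundingRect(x),cv2.contourArea(x)) for x in blobs(im,'blue',40)])
    cv2.imwrite(f'pics/{n}2.png',im)
```

```text
red centre [ 0.4687 -0.2809] size [18.8 74.1] yaw -83.54
at [ 0.4687 -0.283   0.1512] yaw -82.74 tilt [-0.001   0.0005] turn_z rad 0.0018 shift after turn [ 0.0011 -0.0004  0.0712] w 0.457 t 30.45
side [(array([276.1, 187.7]), (266, 176, 24, 24), 289.0), (array([389.4, 228.3]), (376, 221, 27, 15), 198.0)]
scene [(array([262.3, 166.8]), (250, 153, 28, 28), 375.0), (array([404.9, 228.1]), (392, 219, 26, 20), 248.5)]
```

Call:
drive_tool:
  steps: [0,0,0,0.001,0,0.02,0.45,0,0,0,0,0,0.025,0.45,0,0,0,0,0,0.02,0.45,0,0,0,0,0,0.0075,0.45,0,0,0,0,0,0,0,0,0,0,0,0,0,0,0,0,0,0,0,0,0,0,0,0,0,0,0,0,0,0,0,0,0,0,0]

```text
time_s: 31.3
tcp_pos: [0.47, -0.2854, 0.0805]
ee_rot: [[0.125, -0.992, 0.003], [-0.992, -0.125, -0.001], [0.001, -0.003, -1.0]]
wrist_force: [0.3, 0.8, 0.8]
gripper_width: 0.225
gripper_force: 29.9
```

Call:
drive_tool:
  steps: [0,0,0,-0.003,0,0,0,0,0,0,-0.007,0,0,0,0,0,0,-0.009,0,0,0,0,0,0,-0.009,0,0,0,0,0,0,-0.012,0,0,0,0,0,0,-0.015,0,0,0,0,0,0,-0.02,0,0,0,0,0,0,0,0,-0.02,0,0,0,0,0,0,-0.04,0,0,0,0,0,0,-0.02,0]

```text
time_s: 32.13
tcp_pos: [0.4601, -0.2097, 0.1619]
ee_rot: [[0.127, -0.992, 0.002], [-0.992, -0.127, -0.001], [0.001, -0.002, -1.0]]
wrist_force: [1.2, 0.4, 0.1]
gripper_width: 0.224
gripper_force: 29.9
```

Run:
```python
from h import *
D((.5062,.1033,.16),-83)
im=r.capture('wrist'); print([(cen(x).round(1),cv2.boundingRect(x),cv2.contourArea(x)) for x in blobs(im,'red',40) if 250<cen(x)[0]<380])
```

```text
at [ 0.4601 -0.2097  0.1619] yaw -82.71 tilt [ 0.0017 -0.0011] turn_z rad 0.0051 shift after turn [-0.305  -0.0839  0.0019] w 0.224 t 32.13
[(array([316.2,  24.8]), (282, 0, 70, 51), 3369.0), (array([316.2, 262.8]), (298, 245, 38, 37), 1296.5), (array([316.6, 213.3]), (297, 197, 40, 29), 867.0), (array([316., 321.]), (300, 310, 33, 23), 644.0), (array([315.8,  67.1]), (285, 60, 62, 14), 587.0), (array([315.9, 239.7]), (298, 236, 38, 8), 228.5), (array([316.3, 230.9]), (297, 227, 39, 8), 221.0)]
```

Call:
drive_tool:
  steps: [0,0,0,-0.0339,-0.0093,0,0,0,0,0,-0.0339,-0.0093,0,0,0,0,0,-0.0339,-0.0093,0,0,0,0,0,-0.0339,-0.0093,0,0,0,0,0,-0.0339,-0.0093,0,0,0,0,0,-0.0339,-0.0093,0,0,0,0,0,-0.0339,-0.0093,0,0,0,0,0,-0.0339,-0.0093,0,0,0,0,0,-0.0339,-0.0093,0,0]

```text
time_s: 32.93
tcp_pos: [0.503, 0.1045, 0.1586]
ee_rot: [[0.125, -0.992, -0.002], [-0.992, -0.125, -0.0], [0.0, 0.002, -1.0]]
wrist_force: [1.4, -1.0, -1.1]
gripper_width: 0.225
gripper_force: 29.9
```

Call:
drive_tool:
  steps: [0,0,0,0,0,0,0,0,0,0,0,0,0.02,0,0,0,0,0,0,0.02,0,0,0,0,0,0,0,0,0,0,0,0,0,0,0,0,0,0,0,0,0,0,0,0,0,0,0,0,0]

```text
time_s: 33.52
tcp_pos: [0.5052, 0.1026, 0.1203]
ee_rot: [[0.125, -0.992, 0.002], [-0.992, -0.125, 0.001], [-0.0, -0.002, -1.0]]
wrist_force: [0.4, -0.3, 0.0]
gripper_width: 0.225
gripper_force: 29.9
```

```bash
cat >> h.py <<'E'
def prongs(c):
    D((.5062,.1033,.053),-83)
    s=r.sense();p=P('wrist'); im=r.capture('wrist');pos,R=np.array(s["tcp_pos"]),np.array(s["ee_rot"])
    for x in blobs(im,c,15):
        b=cv2.boundingRect(x)
        if 230<cen(x)[0]<400: print(cen(x).round(1),b,"at z.042 tool mm L",(tool_of(onz(p,(b[0]-.5,cen(x)[1]),.042),pos,R)*1000).round(1)[:2],"R",(tool_of(onz(p,(b[0]+b[2]-.5,cen(x)[1]),.042),pos,R)*1000).round(1)[:2])
E
python3 -c "
from h import *
prongs('red')"
```

```text
at [0.5052 0.1026 0.1203] yaw -82.83 tilt [0.0018 0.0007] turn_z rad 0.0029 shift after turn [-0.0006 -0.0011  0.0673] w 0.225 t 33.52
[314.7 207. ] (288, 163, 55, 81) at z.042 tool mm L [ 12.5 -21.5] R [12.5 19.3]
[316.4 262.9] (298, 245, 38, 37) at z.042 tool mm L [-33.3 -14.9] R [-33.3  14.9]
[315.9 321.4] (299, 310, 35, 23) at z.042 tool mm L [-87.3 -15.1] R [-87.3  14.1]
```

Call:
drive_tool:
  steps: [0,0,0,0,-0.0011,0,0,0,0,0,0,0,0.025,0,0,0,0,0,0,0.025,0,0,0,0,0,0,0.012,0,0,0,0,0,0,0.003,0,0,0,0,0,0,0,0,0,0,0,0,0,0,0]

```text
time_s: 34.15
tcp_pos: [0.5065, 0.1028, 0.0549]
ee_rot: [[0.125, -0.992, 0.002], [-0.992, -0.125, 0.001], [-0.001, -0.002, -1.0]]
wrist_force: [0.9, -0.2, -0.3]
gripper_width: 0.228
gripper_force: 30.0
```

Run:
```python
from h import *
s=r.sense();print(s['tcp_pos'],s['moment'],s['wrist_force'])
im=r.capture('wrist')
h=cv2.cvtColor(im,cv2.COLOR_BGR2HSV); m=sum(cv2.inRange(h,*x) for x in RNG['red'])
for row in range(188,222,3):
  xs=np.where(m[row,250:380]>0)[0]+250
  if len(xs): 
    br=np.split(xs,np.where(np.diff(xs)>1)[0]+1); print(row,[(int(b[0]),int(b[-1])) for b in br if len(b)>2])
```

```text
[0.50649729 0.10278014 0.0548778 ] [ 0.06418754 -0.05152623 -0.04053326] [ 0.91385746 -0.15948367 -0.28288848]
188 [(285, 307), (326, 347)]
191 [(284, 306), (326, 348)]
194 [(283, 307), (326, 350)]
197 [(282, 307), (326, 351)]
200 [(281, 307), (326, 351)]
203 [(280, 310), (323, 353)]
206 [(278, 354)]
209 [(278, 354)]
212 [(278, 355)]
215 [(278, 354)]
218 [(278, 354)]
221 [(286, 347)]
```

Centred in the notch with no contact. Lowering 2.5 mm and releasing.

Call:
drive_tool:
  steps: [0,0,0,0,0,0.0013,0,0,0,0,0,0,0.0012,0,0,0,0,0,0,0,0,0,0,0,0,0,0,0.4,0,0,0,0,0,0,0.4,0,0,0,0,0,0,0.4,0,0,0,0,0,0,0.4,0,0,0,0,0,0,0.4]

```text
time_s: 34.87
tcp_pos: [0.5057, 0.1025, 0.0515]
ee_rot: [[0.125, -0.992, -0.0], [-0.992, -0.125, -0.0], [0.0, 0.0, -1.0]]
wrist_force: [0.5, -0.3, -0.0]
gripper_width: 0.386
gripper_force: 0.0
```

Call:
drive_tool:
  steps: [0,0,0,0,0,-0.02,0.4,0,0,0,0,0,-0.035,0.4,0,0,0,0,0,-0.035,0.4,0,0,0,0,0,-0.01,0.45,0,0,0,0,0,0,0.45]

```text
time_s: 35.28
tcp_pos: [0.5077, 0.1034, 0.1552]
ee_rot: [[0.125, -0.992, 0.007], [-0.992, -0.125, 0.003], [-0.002, -0.008, -1.0]]
wrist_force: [-0.7, -0.1, -0.1]
gripper_width: 0.435
gripper_force: 0.0
```

Run:
```python
from h import *
D((.4094,-.2905,.15),-82.85)
for n in('side','scene'):
    im=r.capture(n); print(n,[(c,cen(x).round(1),cv2.boundingRect(x),cv2.contourArea(x)) for c in RNG for x in blobs(im,c,40) if 230<cen(x)[0]<420 and 130<cen(x)[1]<280])
```

```text
at [0.5077 0.1034 0.1552] yaw -82.81 tilt [0.0072 0.0034] turn_z rad 0.0008 shift after turn [0.3786 0.1466 0.0052] w 0.435 t 35.28
side [('red', array([293.7, 182.9]), (284, 171, 23, 24), 266.0), ('red', array([365.9, 237.2]), (354, 230, 28, 16), 187.5), ('yellow', array([332.9, 244.8]), (310, 233, 49, 24), 446.0), ('yellow', array([312.1, 180.1]), (300, 168, 24, 21), 194.5), ('blue', array([276.1, 187.8]), (266, 176, 24, 24), 288.5), ('blue', array([389.4, 228.3]), (376, 221, 27, 15), 198.0)]
scene [('red', array([278.1, 156.4]), (266, 143, 28, 28), 381.0), ('red', array([388.7, 244.4]), (376, 234, 27, 22), 288.5), ('yellow', array([358.3, 256.7]), (330, 240, 55, 34), 633.0), ('yellow', array([294.1, 148.6]), (280, 134, 30, 26), 282.5), ('blue', array([262.2, 166.8]), (250, 153, 28, 28), 374.5), ('blue', array([404.9, 228.2]), (392, 219, 26, 20), 248.5)]
```

Both are laid. Now yellow.

Call:
drive_tool:
  steps: [0,0,0,0.0378,0.0146,0,0.45,0,0,0,0.0378,0.0146,0,0.45,0,0,0,0.0378,0.0146,0,0.45,0,0,0,0.0378,0.0146,0,0.45,0,0,0,0.0378,0.0146,0,0.45,0,0,0,0.0378,0.0146,0,0.45,0,0,0,0.0378,0.0146,0,0.45,0,0,0,0.0378,0.0146,0,0.45,0,0,0,0.0378,0.0146,0,0.45,0,0,0,0.0378,0.0146,0,0.45]

```text
time_s: 36.22
tcp_pos: [0.406, -0.2921, 0.1497]
ee_rot: [[0.125, -0.992, -0.004], [-0.992, -0.125, 0.002], [-0.002, 0.004, -1.0]]
wrist_force: [1.3, -0.3, 0.0]
gripper_width: 0.452
gripper_force: 0.0
```

Call:
drive_tool:
  steps: [0,0,0,0,0,0,0.45,0,0,0,0,0,0,0.45,0,0,0,0,0,0,0.45,0,0,0,0,0,0,0.45]

```text
time_s: 36.55
tcp_pos: [0.4077, -0.2897, 0.1506]
ee_rot: [[0.126, -0.992, -0.002], [-0.992, -0.126, 0.001], [-0.001, 0.002, -1.0]]
wrist_force: [0.1, 0.8, -0.2]
gripper_width: 0.453
gripper_force: 0.0
```

Run:
```python
from h import *
q,y=probe('yellow',z=.075,near=(.409,-.285)); D((.4094,-.2908,.080),-82.85)
```

```text
yellow centre [ 0.4082 -0.2887] size [20.  74.5] yaw -82.14
at [ 0.4081 -0.2895  0.151 ] yaw -82.73 tilt [-0.0014  0.0006] turn_z rad 0.0022 shift after turn [ 0.0014 -0.0011  0.071 ] w 0.453 t 36.6
```

Call:
drive_tool:
  steps: [0,0,0,0.001,-0.0005,0.02,0.45,0,0,0,0,0,0.025,0.45,0,0,0,0,0,0.02,0.45,0,0,0,0,0,0.0075,0.45,0,0,0,0,0,0,0,0,0,0,0,0,0,0,0,0,0,0,0,0,0,0,0,0,0,0,0,0,0,0,0,0,0,0,0]

```text
time_s: 37.35
tcp_pos: [0.4096, -0.2918, 0.0803]
ee_rot: [[0.125, -0.992, 0.003], [-0.992, -0.125, -0.001], [0.001, -0.003, -1.0]]
wrist_force: [0.8, 1.0, 0.9]
gripper_width: 0.224
gripper_force: 30.0
```

Call:
drive_tool:
  steps: [0,0,0,-0.003,0,0,0,0,0,0,-0.007,0,0,0,0,0,0,-0.009,0,0,0,0,0,0,-0.009,0,0,0,0,0,0,-0.012,0,0,0,0,0,0,-0.015,0,0,0,0,0,0,-0.02,0,0,0,0,0,0,0,0,-0.02,0,0,0,0,0,0,-0.04,0,0,0,0,0,0,-0.02,0]

```text
time_s: 38.18
tcp_pos: [0.3994, -0.2162, 0.1617]
ee_rot: [[0.127, -0.992, 0.001], [-0.992, -0.127, -0.001], [0.001, -0.001, -1.0]]
wrist_force: [1.8, -0.2, -0.7]
gripper_width: 0.223
gripper_force: 30.0
```

Run:
```python
from h import *
D((.5654,.1105,.16),-83)
im=r.capture('wrist'); print([(cen(x).round(1),cv2.boundingRect(x),cv2.contourArea(x)) for x in blobs(im,'yellow',40) if 250<cen(x)[0]<380])
```

```text
at [ 0.3994 -0.2162  0.1617] yaw -82.72 tilt [ 0.0012 -0.0009] turn_z rad 0.0050 shift after turn [-0.3041 -0.2046  0.0017] w 0.223 t 38.18
[(array([314.4,  23.8]), (279, 0, 72, 50), 3296.5), (array([316.2, 261.8]), (298, 243, 38, 39), 1369.5), (array([316.1, 211. ]), (297, 195, 39, 29), 885.0), (array([314.6,  65.3]), (283, 57, 64, 16), 714.5), (array([316.2, 325.4]), (300, 321, 34, 11), 285.0), (array([316. , 228.5]), (297, 225, 39, 8), 250.0), (array([315.6, 237.5]), (297, 234, 38, 8), 244.0), (array([264.4, 299.2]), (261, 272, 10, 51), 177.5), (array([316.5, 316.4]), (300, 314, 34, 6), 155.5), (array([316.5, 311. ]), (301, 310, 32, 3), 56.0), (array([353. , 344.4]), (346, 340, 19, 14), 47.0)]
```

Call:
drive_tool:
  steps: [0,0,0,-0.0304,-0.0205,0,0,0,0,0,-0.0304,-0.0205,0,0,0,0,0,-0.0304,-0.0205,0,0,0,0,0,-0.0304,-0.0205,0,0,0,0,0,-0.0304,-0.0205,0,0,0,0,0,-0.0304,-0.0205,0,0,0,0,0,-0.0304,-0.0205,0,0,0,0,0,-0.0304,-0.0205,0,0,0,0,0,-0.0304,-0.0205,0,0,0,0,0,-0.0304,-0.0205,0,0]

```text
time_s: 39.07
tcp_pos: [0.5635, 0.1122, 0.1583]
ee_rot: [[0.125, -0.992, -0.003], [-0.992, -0.125, -0.001], [0.0, 0.003, -1.0]]
wrist_force: [0.9, -0.1, -1.5]
gripper_width: 0.228
gripper_force: 30.0
```

Call:
drive_tool:
  steps: [0,0,0,0,0,0,0,0,0,0,0,0,0.02,0,0,0,0,0,0,0.02,0,0,0,0,0,0,0,0,0,0,0,0,0,0,0,0,0,0,0,0,0,0,0,0,0,0,0,0,0]

```text
time_s: 39.65
tcp_pos: [0.5653, 0.1102, 0.1204]
ee_rot: [[0.125, -0.992, 0.002], [-0.992, -0.125, 0.001], [-0.0, -0.002, -1.0]]
wrist_force: [-0.0, 0.1, 0.1]
gripper_width: 0.225
gripper_force: 30.0
```

Run:
```python
from h import *
prongs('yellow'); D((.5654,.1105,.055),-83)
```

```text
at [0.5653 0.1102 0.1204] yaw -82.83 tilt [0.002  0.0007] turn_z rad 0.0030 shift after turn [-0.0004  0.0595  0.0674] w 0.225 t 39.65
[315.2 205. ] (287, 162, 57, 81) at z.042 tool mm L [ 14.  -22.2] R [14.  20.1]
[232.  346.5] (153, 340, 172, 14) at z.042 tool mm L [-112.8 -141.1] R [-112.7    6.8]
[316.3 261.8] (297, 243, 39, 39) at z.042 tool mm L [-32.4 -15.7] R [-32.4  14.9]
[316.1 320.7] (299, 310, 36, 22) at z.042 tool mm L [-86.7 -15. ] R [-86.7  15. ]
[368.1 288.6] (362, 270, 11, 39) at z.042 tool mm L [-56.2  36.3] R [-56.2  45.1]
[263.9 307. ] (261, 291, 9, 32) at z.042 tool mm L [-73.4 -46.1] R [-73.4 -38.7]
[367.5 315. ] (363, 309, 9, 14) at z.042 tool mm L [-81.1  38.1] R [-81.1  45.6]
at [0.5653 0.1101 0.1205] yaw -82.84 tilt [0.0021 0.0008] turn_z rad 0.0029 shift after turn [-0.0004 -0.0001  0.0655] w 0.225 t 39.7
```

Prongs are centred at about -1 mm. Lowering.

Call:
drive_tool:
  steps: [0,0,0,0,-0.001,0,0,0,0,0,0,0,0.025,0,0,0,0,0,0,0.025,0,0,0,0,0,0,0.012,0,0,0,0,0,0,0.003,0,0,0,0,0,0,0,0,0,0,0,0,0,0,0]

```text
time_s: 40.28
tcp_pos: [0.5666, 0.1103, 0.055]
ee_rot: [[0.125, -0.992, 0.002], [-0.992, -0.125, 0.001], [-0.001, -0.002, -1.0]]
wrist_force: [-0.5, 1.0, -0.9]
gripper_width: 0.227
gripper_force: 30.0
```

Run:
```python
from h import *
s=r.sense();print(s['tcp_pos'],s['wrist_force'])
im=r.capture('wrist')
h=cv2.cvtColor(im,cv2.COLOR_BGR2HSV); m=sum(cv2.inRange(h,*x) for x in RNG['yellow'])
for row in range(188,222,4):
  xs=np.where(m[row,250:380]>0)[0]+250
  if len(xs): 
    br=np.split(xs,np.where(np.diff(xs)>1)[0]+1); print(row,[(int(b[0]),int(b[-1])) for b in br if len(b)>2])
```

```text
[0.566589   0.11029199 0.05504162] [-0.49479324  0.9773855  -0.86130905]
188 [(285, 307), (326, 349)]
192 [(284, 307), (326, 351)]
196 [(282, 307), (326, 353)]
200 [(281, 310), (323, 353)]
204 [(279, 355)]
208 [(278, 356)]
212 [(278, 356)]
216 [(278, 356)]
220 [(281, 354)]
```

Call:
drive_tool:
  steps: [0,0,0,0,0,0.0013,0,0,0,0,0,0,0.0012,0,0,0,0,0,0,0,0,0,0,0,0,0,0,0.4,0,0,0,0,0,0,0.4,0,0,0,0,0,0,0.4,0,0,0,0,0,0,0.4,0,0,0,0,0,0,0.4]

```text
time_s: 41.0
tcp_pos: [0.5657, 0.1101, 0.0515]
ee_rot: [[0.125, -0.992, -0.0], [-0.992, -0.125, -0.0], [0.0, 0.0, -1.0]]
wrist_force: [-0.0, -0.7, 0.2]
gripper_width: 0.392
gripper_force: 0.0
```

Call:
drive_tool:
  steps: [0,0,0,0,0,-0.02,0.4,0,0,0,0,0,-0.035,0.4,0,0,0,0,0,-0.035,0.4,0,0,0,-0.03,0,-0.03,0.45,0,0,0,-0.03,0.03,-0.02,0.45,0,0,0,-0.02,0.03,0,0.45,0,0,0,0,0,0,0.45,0,0,0,0,0,0,0.45,0,0,0,0,0,0,0.45]

```text
time_s: 41.75
tcp_pos: [0.5002, 0.1786, 0.1889]
ee_rot: [[0.125, -0.992, 0.0], [-0.992, -0.125, -0.0], [0.0, -0.0, -1.0]]
wrist_force: [-0.3, -0.1, 0.1]
gripper_width: 0.453
gripper_force: 0.0
```

Run:
```python
from h import *
D((.5,.1,.2))
for n in('side','scene','wrist'):
    p=P(n); im=r.capture(n); cv2.imwrite(f'pics/{n}F.png',im)
    for c in RNG:
      for x in blobs(im,c,40):
        w=onz(p,cen(x),.046)
        if .4<w[0]<.62 and .02<w[1]<.2: 
          q,wh,a=cv2.minAreaRect(np.array([onz(p,v[0],.046)[:2]*1000 for v in x],np.float32)); print(n,c,cen(x).round(1),cv2.boundingRect(x),cv2.contourArea(x),np.round(q,1),np.round(wh,1),round(a,1))
# switch check: cap in scene unchanged vs before
a=cv2.imread('pics/sw.png')[235:290,385:435].astype(int); b=cv2.imread('pics/sceneF.png')[235:290,385:435].astype(int); print("switch diff px",(abs(a-b).sum(2)>60).sum())
a=cv2.imread('pics/scene0.png').astype(int); b=cv2.imread('pics/sceneF.png').astype(int); d=(abs(a-b).sum(2)>90)
print("eraser/pad diff",d[255:275,290:318].sum(),d[272:315,300:348].sum(),"pen/mug",d[160:210,225:250].sum(),d[160:215,148:205].sum())
```

```text
at [0.5002 0.1786 0.1889] yaw -82.80 tilt [ 0.0004 -0.    ] turn_z rad -0.0000 shift after turn [ 0.078   0.01   -0.0111] w 0.453 t 41.75
side red [294.  182.8] (284, 172, 23, 23) 273.0 [490.8  63.2] [ 62.8 154.2] 0.1
side yellow [310.9 177.7] (300, 167, 24, 22) 270.0 [549.7  71.6] [158.9  65.3] 87.7
side blue [276.1 187.8] (266, 176, 24, 24) 289.0 [433.8  56. ] [155.8  61.3] 73.2
scene red [278.  156.2] (266, 143, 28, 28) 386.5 [493.   86.4] [ 62.8 114.7] 7.3
scene yellow [293.3 146.2] (280, 134, 28, 26) 369.5 [551.8  93.2] [ 64.9 114.6] 5.9
scene blue [262.2 166.6] (250, 153, 28, 28) 381.0 [436.2  80.1] [ 59.3 113.8] 7.3
wrist red [319.9 118.7] (297, 74, 47, 93) 3464.0 [506.2 106.4] [40.1 78.4] 7.1
wrist yellow [258.1 118. ] (228, 73, 54, 93) 3689.0 [563.1 112.6] [43.9 78.3] 7.0
wrist blue [378.7 122.2] (360, 93, 39, 54) 1525.5 [454.6  98.5] [32.8 45.1] 7.1
wrist blue [389.6  82. ] (379, 76, 23, 12) 174.5 [451.4  66.1] [18.5  8.7] 7.1
wrist blue [366.1 153.5] (360, 147, 13, 13) 100.5 [461.3 128.4] [10.9 10.8] 7.1
wrist blue [369.5  81.1] (363, 76, 18, 13) 77.0 [467.   68.4] [14.4  9.5] 7.1
wrist blue [384.8 150. ] (374, 148, 22, 5) 75.5 [445.1 123.6] [19.2  3.6] 7.1
wrist blue [384.1 162.7] (376, 160, 18, 6) 73.0 [443.  134.8] [15.8  4.6] 7.1
wrist blue [384.7 155.5] (374, 154, 22, 4) 60.0 [444.2 128.5] [19.2  2.7] 7.1
wrist blue [388.4  91.5] (378, 90, 21, 4) 55.5 [451.4  74.1] [17.2  2.4] 7.1
wrist blue [388.3  97.6] (378, 96, 21, 4) 53.0 [450.5  78.9] [17.4  2.5] 7.1
wrist blue [402.2 152.6] (399, 148, 7, 10) 45.0 [428.9 123.9] [5.4 8.4] 11.8
switch diff px 9
eraser/pad diff 0 0 pen/mug 501 189
```

Run:
```python
from h import *
a=cv2.imread('pics/scene0.png').astype(int)
for f in('scene2','sw'):
  b=cv2.imread(f'pics/{f}.png').astype(int); d=(abs(a-b).sum(2)>90)
  print(f,d[160:210,225:250].sum(),d[160:215,148:205].sum(),d[215:250,212:272].sum())
print(r.finish_job())
```

```text
scene2 0 0 192
sw 0 0 416
the job is handed in; nothing more can be done
None
```

The job is handed in: all three probes went home in their terminals, the switch went to green and back to red, and each probe lies level in its own cradle. The last images show the eraser and note pad unmoved. The pen and mug were unmoved in a check after blue was placed, but not rechecked clear of the arm after red and yellow.

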